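# Park the index plunger and run the cell carriage out to load

## Robot

A 6-joint arm with a two-finger parallel gripper is mounted at the origin on the work surface. World frame = base frame: x ahead of the robot, y to its left, z up, the work surface at z = 0. Lengths are in m, angles in rad, forces in N, time in s.
With the tool pointing down it reaches from about 0.35 to 0.975 m from the base axis. Payload 4.9 kg.
Tool frame: the origin (TCP) lies on the centre line of the jaws, within the pads' length; the fingertips stand 11 mm ahead of it and the grasp point (between the pads) lies 8 mm behind it; z points along the fingers, y is the direction in which the jaws open and shut (so a half turn about z gives the same grasp; the last joint's range is limited). The gripper opens to 85 mm and grips with 20 to 120 N. Pads are 22 mm wide; open, the fingers measure 114 mm over their backs; the gripper's body (76 mm by 85 mm) begins 54 mm behind the grasp point. The pads swing forward as they close: fully open they stand 13 mm farther back than shut.
Start: joints at [1.172, 0.053, 1.613, -0, 1.476, -0.119], TCP at [0.173, 0.601, 0.211] pointing down, gripper open.
Joint ranges: [-3.01, 3.01], [-1.01, 2.22], [0.06, 2.58], [-1.02, 4.17], [0.09, 2.62], [-3.14, 3.14]. Speed limits (rad/s): [2.57, 2.57, 3.14, 3.14, 3.14, 3.14].

## Interface

Orientations are given as a rotation vector (axis times angle).
In Python, from station import ctrl gives the robot as it stands.
- The arm moves only by the tool send_rows, never from a script. Its argument "series" is a list of rows, each an object of numbers: "tx", "ty", "tz": the shift along the tool's x, y, z in cm; "wx", "wy", "wz": the turn, a rotation vector about the tool's x, y, z in rad; "jaw": the closure, from 0 (fully open) to 1 (shut). In form: [{"tx": .., "ty": .., "tz": .., "wx": .., "wy": .., "wz": .., "jaw": ..}, ...]. A call has 1 to 5 rows; each row shifts and turns the pose as measured when the row begins, along the tool's axes as they then stand; what a row does not reach is not made up. A row lasts 1/8 s, in which the tool goes at most 62.5 mm and 10.7 degrees, less where a joint would pass 70% of its speed; a pose out of reach is approached as far as the arm can. A call is refused whole if a number of a shift passes 6.25 or a number of a turn 0.188, either way. A call with a gripper value outside its range is refused whole. The fingers move at their own pace and stop on an object; "squeeze" is the grip in N (left out, the last holds). Time passes only in rows, so rows that do not move let the fingers close. It gives the time, the measured TCP pose, the force and the opening at its end, in the units of the state.
- ctrl.get_obs(): the state, without advancing time (a new reading comes with each control period).
- ctrl.get_image(name): name is "side" or "top" or "wrist"; returns the picture (480x640x3 uint8, red, green, blue); there is no depth.
- ctrl.camera_info(name): a dict with "mtx" (3x3 intrinsics, pixels), "R" (3x3) and "t" (3): a world point X has camera coordinates R X + t. Camera axes: x right, y down, z forward; pixel columns grow to the right and rows downward; lengths in m; the calibration is good to about 2 mm. A picture is of the moment at which its call begins: read the wrist's pose just before it. camera_info takes no time and is no camera call; for the wrist camera it gives the pose at the moment of the call.
- ctrl.finish_job(): hands the job in, once; it reports no verdict.
The state is a dict: "t": time; "q": joint angles; "dq": joint speeds; "effort": joint torques, N m; "tool_pos": TCP position; "tool_rot": TCP orientation; "contact_force": force on the tool from outside, world axes, zero at the start; "wrist_torque": the same for the moment, N m; "opening": finger opening in m.
Only numpy, scipy, OpenCV 4.12 (cv2) and the standard library are available. Lean on these libraries where they do the work, as an engineer would, in place of code of your own. Each camera call takes 0.05 s, during which the arm holds its last target.

## Task

The cell carriage of the optical slide is locked in its measuring position. Draw its sprung T-handle plunger straight up until you feel its stop, twist it counter-clockwise along its slot into the rest notch and let go of it, so that it stays retracted by itself; only then slide the carriage gently right up to its end stop for loading, and let go. Do not force the plunger in its slot or ram the stop, do not touch the lens barrels, and leave the other things on the bench where they are.

Things in the scene. Friction and masses are not known exactly. Their poses are not given: they have to be found in the camera images.
- slide_base: cell slide, fixed to the bench: black bed plate 170 x 360 x 12 mm on low feet with two steel guide rods, a steel strip with four index holes between them, and aluminium end blocks, top 44 mm above the bench. Origin under the middle of the bed, at bench height; y axis along the rods, x axis across them, z up
- carriage: aluminium plate 120 mm (x) by 200 mm (y) by 12 mm, top 46 mm above the bench, sliding on the rods towards the bed's -y end with about 2.5 N of friction. Along y from its -y end it carries a finger post, the plunger and a black block with four square cell wells (30 x 78 x 36 mm, top at 82 mm). Origin at bench height under the middle of the plate; axes as the bed's
- travel (a joint): carriage travel along the bed's -y direction, m: 0 locked at the measuring position, 0.090 against the end stop. While the plunger is down its nose sits in an index hole and blocks the travel
- post (a point): finger post of the carriage, upright steel cylinder 14 mm in diameter over a waisted foot, top 86 mm above the bench, 55 mm from the plunger's axis towards the bed's -y; this point is on its axis, 72 mm above the bench (14 mm under its top). Best pinched from above with the fingers on the bed's x sides
- end_stop: round rubber-faced stop, 16 mm in diameter, on the inner face of the end block at the bed's -y end; the carriage plate meets it at the end of its travel. Origin as the bed's. No more than 30 N may be put on it
- guide: lock nut and upright slotted steel tube (33 mm in diameter) that guide the plunger. The tube is screwed in to a height that is not known and differs each time (top 76 to 88 mm above the bench). Origin on the axis on the carriage plate's top, 46 mm above the bench, whatever the tube's height. The plunger's cross pin runs in the tube's slot and must not press on it with more than 20 N
- plunger: sprung plunger with T-handle. Origin on its axis, 66 mm under the T-bar's centre; z up, x along T-bar and cross pin. The slot: an upright leg; at its top a cross leg turning 60 degrees, in which the pin has only 2 mm of height under the roof; at its end a rest notch 2.3 mm down. Roof and end wall are hard stops. Lift to the roof: 8 to 20 mm, unknown; spring 4 N when down, plus 0.3 N per mm
- t_bar (a point): centre of the T-bar: black bar 54 mm long (along the plunger's x), 13 mm wide and 14 mm high, 112 mm above the bench while the plunger is down; its underside is at least 17 mm above the top of the tube. Free all round for fingers
- twist (a joint): twist of the plunger about its axis, rad: 0 in the upright leg (locked), growing counter-clockwise seen from above, 1.05 in the rest notch, where the T-bar lies across the bed (along its x); the pin has about 0.07 rad of play each side in the upright leg and in the notch
- lens_barrels: two black and silver lens barrels 22 mm in diameter that face each other across the bed, on small aluminium stands at its edges, 53 mm from the plunger's axis towards +y, top 76 mm above the bench; not to be touched. Origin as the bed's
- bottle_small_mid (a point): reagent bottle with blue cap, 44 mm in diameter, 75 mm high, beside the slide; point at mid height
- bottle_tall_mid (a point): reagent bottle with blue cap, 64 mm in diameter, 125 mm high; point at mid height
- flask_mid (a point): stoppered conical flask, 76 mm in diameter, 118 mm high; point 55 mm up
- beaker_mid (a point): glass beaker, 72 mm in diameter, 95 mm high; point at mid height
- loose_cap_mid (a point): blue screw cap lying beside the slide, 39 mm in diameter, 16 mm high; point at mid height
- cell_rack_mid (a point): white cell rack 75 x 125 mm with cells standing in it, 63 mm high; point 30 mm up
- driver_grip (a point): screwdriver, 150 mm long, lying beside the slide; point in the middle of its handle

How it is judged:
By the outcome, as a careful person would: the job done as asked, in the order asked, and still so for the second after the job is handed in, with the robot touching nothing.
It also fails if it takes over 72 s, if anything falls off the work surface, if the arm or the gripper's body presses on something with over 40 N, if the wrist force passes 120 N, or if a joint passes its speed limit or range.

## Working session

There is one attempt and no reset: what is moved stays moved. The work goes in short steps, Python scripts to look and compute and a tool call to move; the robot and the scene stay as the last step left them, time stands still between calls to the robot, and variables do not carry over. Pictures are saved under pics/ and viewed, and the job is handed in when it is done.

Besides the shell and the picture viewer there is one more tool, called after ">>>" as name([rows], argument=value, ...), one row to a line, values as JSON. send_rows: Moves the arm, as the interface text tells. Its arguments: {"type":"object","properties":{"series":{"type":"array"},"squeeze":{"type":"number"}},"required":["series"]}

```bash
ls; mkdir -p pics; python3 - <<'E'
from station import ctrl
import cv2,numpy as np
o=ctrl.get_obs(); print({k:np.round(v,3).tolist() for k,v in o.items()})
for n in ['side','top','wrist']:
    c=ctrl.camera_info(n); print(n,{k:np.round(v,4).tolist() for k,v in c.items()})
    cv2.imwrite(f'pics/{n}0.png',ctrl.get_image(n)[:,:,::-1])
E
```

```text
pics
{'t': 0.0, 'q': [1.172, 0.053, 1.614, 0.0, 1.476, -0.119], 'dq': [-0.001, -0.0, 0.001, 0.003, 0.001, 0.001], 'effort': [-0.001, -39.367, -37.019, -0.0, 0.007, -0.0], 'tool_pos': [0.172, 0.6, 0.209], 'tool_rot': [-0.438, -3.11, 0.003], 'contact_force': [-0.35, 0.39, -0.648], 'wrist_torque': [0.003, -0.013, 0.076], 'opening': 0.085}
side {'mtx': [[568.2509, 0.0, 315.1222], [0.0, 568.2509, 241.7898], [0.0, 0.0, 1.0]], 'R': [[0.6715, -0.7407, -0.0217], [-0.4701, -0.4032, -0.7852], [0.5728, 0.5374, -0.6189]], 't': [-0.4176, 0.353, 1.0283]}
top {'mtx': [[470.3856, 0.0, 324.7163], [0.0, 470.3856, 238.3122], [0.0, 0.0, 1.0]], 'R': [[0.0289, -0.9996, -0.0041], [-0.9927, -0.0282, -0.1175], [0.1173, 0.0075, -0.9931]], 't': [-0.0197, 0.6122, 1.1904]}
wrist {'mtx': [[417.6264, 0.0, 318.6891], [0.0, 417.6264, 233.4576], [0.0, 0.0, 1.0]], 'R': [[0.2764, 0.961, -0.0016], [0.9165, -0.2631, 0.3014], [0.2892, -0.0847, -0.9535]], 't': [-0.6246, -0.0388, 0.3796]}
```

View pics/side0.png

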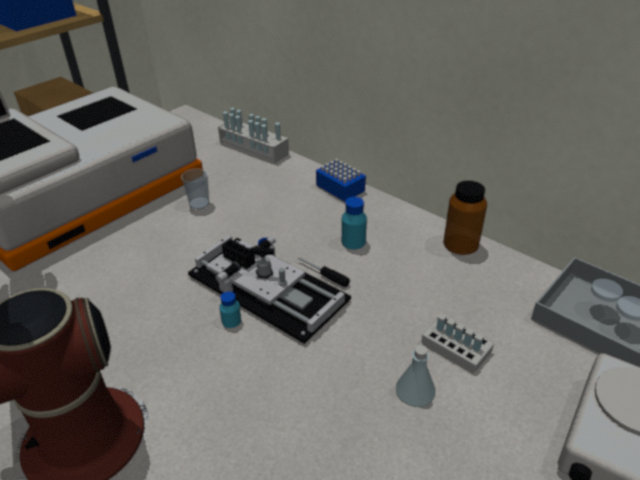

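View pics/top0.png

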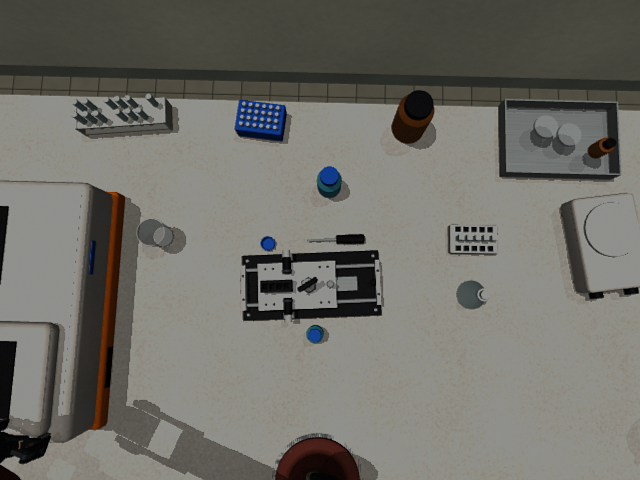

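View pics/wrist0.png

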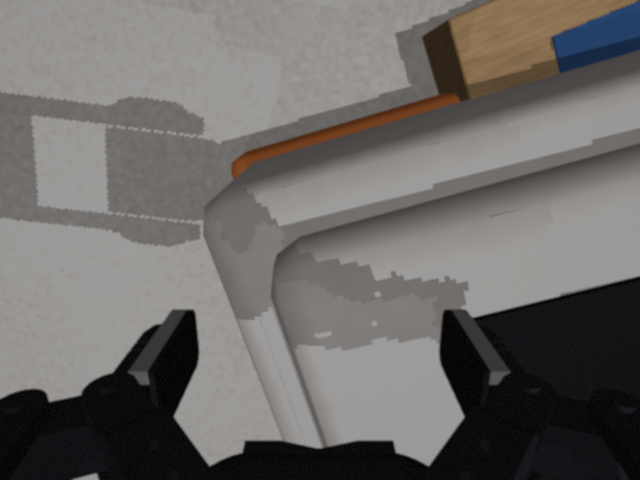

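The top view shows the slide at about pixel (312,285), with the wells to the left and the T-bar near (308,285). The post is at about (331,284), so the bed's −y end is on the right. I'll zoom in and measure.

```bash
cat > h.py <<'E'
import numpy as np,cv2
from scipy.spatial.transform import Rotation as R
def ray(c,u,v):
    d=np.linalg.inv(c['mtx'])@[u,v,1.]; Rm=np.array(c['R']); return -Rm.T@c['t'], Rm.T@d
def onz(c,u,v,z):
    o,d=ray(c,u,v); return o+d*(z-o[2])/d[2]
def proj(c,X):
    p=np.array(c['mtx'])@(np.array(c['R'])@X+c['t']); return p[:2]/p[2]
E
python3 - <<'E'
from station import ctrl
from h import *
c=ctrl.camera_info('top')
for n,u,v,z in [('tbar',308.5,284.5,.119),('tbar end1',300,290,.119),('end2',317,279,.119),('post',331,284,.086),('bedTL',242,254,.012),('bedBR',382,316,.012),('bedBL',242,320,.012),('bedTR',381,250,.012),('smallbottle',316,334,.075),('cap',268,243,.016),('tall',329,176,.125)]: print(n,onz(c,u,v,z).round(3))
im=cv2.imread('pics/top0.png')[235:355,225:400]; cv2.imwrite('pics/top0z.png',cv2.resize(im,None,fx=4.5,fy=4.5,interpolation=cv2.INTER_CUBIC))
s=cv2.imread('pics/side0.png')[210:345,175:365]; cv2.imwrite('pics/side0z.png',cv2.resize(s,None,fx=4.2,fy=4.2,interpolation=cv2.INTER_CUBIC))
E
```

```text
tbar [0.49  0.033 0.119]
tbar end1 [0.476 0.053 0.119]
end2 [0.504 0.013 0.119]
post [ 0.493 -0.021  0.086]
bedTL [0.567 0.216 0.012]
bedBR [ 0.416 -0.157  0.012]
bedBL [0.395 0.207 0.012]
bedTR [ 0.588 -0.152  0.012]
smallbottle [0.37  0.012 0.075]
cap [0.598 0.148 0.016]
tall [ 0.756 -0.009  0.125]
```

View pics/top0z.png

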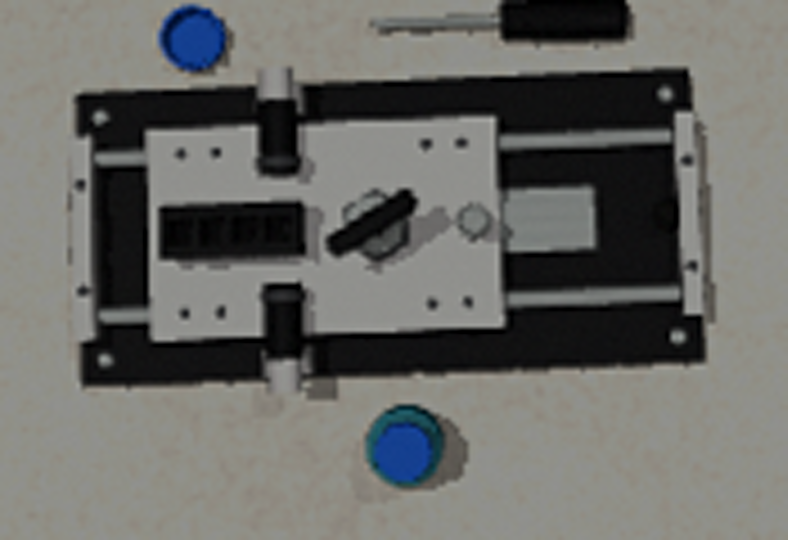

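View pics/side0z.png

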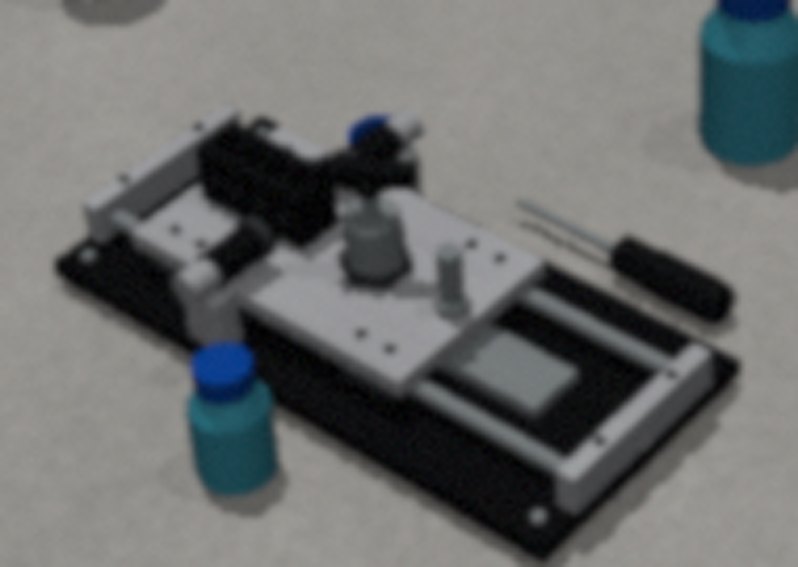

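>>> send_rows([
  {"tz": -3},
  {"tx": -4.2,"ty": -4.2,"tz": -1.5},
  {"tx": -4.2,"ty": -4.2,"tz": -1.5},
  {"tx": -4.2,"ty": -4.2,"tz": -1.5},
  {"tx": -4.2,"ty": -4.2,"tz": -1.5},
])

```text
invalid input at $.series[0]: expected keys tx, ty, tz, wx, wy, wz, jaw
```

>>> send_rows([
  {"tx": 0,"ty": 0,"tz": -3,"wx": 0,"wy": 0,"wz": 0,"jaw": 0},
  {"tx": -4.2,"ty": -4.2,"tz": -1.5,"wx": 0,"wy": 0,"wz": 0,"jaw": 0},
  {"tx": -4.2,"ty": -4.2,"tz": -1.5,"wx": 0,"wy": 0,"wz": 0,"jaw": 0},
  {"tx": -4.2,"ty": -4.2,"tz": -1.5,"wx": 0,"wy": 0,"wz": 0,"jaw": 0},
  {"tx": -4.2,"ty": -4.2,"tz": -1.5,"wx": 0,"wy": 0,"wz": 0,"jaw": 0},
])

```text
t: 0.78
tool_pos: [0.288, 0.3883, 0.298]
tool_rot: [-0.426, -3.11, 0.015]
contact_force: [0.2, 0.0, 0.9]
opening: 0.0856
```

>>> send_rows([
  {"tx": -4.3,"ty": -4.2,"tz": 0,"wx": 0,"wy": 0,"wz": 0,"jaw": 0},
  {"tx": -4.3,"ty": -4.2,"tz": 0,"wx": 0,"wy": 0,"wz": 0,"jaw": 0},
  {"tx": -4.3,"ty": -4.2,"tz": 0,"wx": 0,"wy": 0,"wz": 0,"jaw": 0},
  {"tx": -4.3,"ty": -4.2,"tz": 0,"wx": 0,"wy": 0,"wz": 0,"jaw": 0},
  {"tx": -4.3,"ty": -4.2,"tz": 0,"wx": 0,"wy": 0,"wz": 0,"jaw": 0},
])

```text
t: 1.4
tool_pos: [0.4417, 0.1197, 0.3013]
tool_rot: [0.424, 3.11, -0.009]
contact_force: [0.1, 0.7, 0.1]
opening: 0.0856
```

>>> send_rows([
  {"tx": 0,"ty": 0,"tz": 0,"wx": 0,"wy": 0,"wz": 0.18,"jaw": 0},
  {"tx": 0,"ty": 0,"tz": 0,"wx": 0,"wy": 0,"wz": 0.18,"jaw": 0},
  {"tx": 0,"ty": 0,"tz": 0,"wx": 0,"wy": 0,"wz": 0.18,"jaw": 0},
  {"tx": 0,"ty": 0,"tz": 0,"wx": 0,"wy": 0,"wz": 0.18,"jaw": 0},
])

```text
t: 1.9
tool_pos: [0.4428, 0.1143, 0.2993]
tool_rot: [1.532, 2.74, -0.011]
contact_force: [-0.6, -0.2, 0.2]
opening: 0.0854
```

```bash
cat >> h.py <<'E'
def state(ctrl):
    o=ctrl.get_obs(); M=R.from_rotvec(o['tool_rot']).as_matrix()
    print('t',round(o['t'],2),'pos',np.round(o['tool_pos'],4),'yang',np.degrees(np.arctan2(M[1,1],M[0,1])).round(2),'z',M[:,2].round(4),'F',np.round(o['contact_force'],1),'T',np.round(o['wrist_torque'],2),'op',round(o['opening'],4),'q6',np.round(o['q'][5],2))
    return o,M
def go(ctrl,p,yang):
    "tool-axis shift (cm) and turn (rad) from here to p, tool down, jaw axis at yang deg"
    o,M=state(ctrl); a=np.radians(yang); y=np.array([np.cos(a),np.sin(a),0]); z=np.array([0,0,-1.]); T=np.c_[np.cross(y,z),y,z]
    print('shift cm',(M.T@(np.array(p)-o['tool_pos'])*100).round(2),'turn',R.from_matrix(M.T@T).as_rotvec().round(3))
E
python3 - <<'E'
from station import ctrl
from h import *
go(ctrl,[.49,.033,.3],33.3)
import json
c=ctrl.camera_info('wrist'); im=ctrl.get_image('wrist')
json.dump({k:np.array(v).tolist() for k,v in c.items()},open('w1.json','w'))
cv2.imwrite('pics/w1.png',im[:,:,::-1])
E
```

```text
t 1.9 pos [0.4428 0.1143 0.2993] yang 31.58 z [-0.0016 -0.0071 -1.    ] F [-0.6 -0.2  0.2] T [-0.   -0.03 -0.  ] op 0.0854 q6 -0.46
shift cm [-9.39 -0.24 -0.02] turn [-0.005  0.005 -0.03 ]
```

View pics/w1.png

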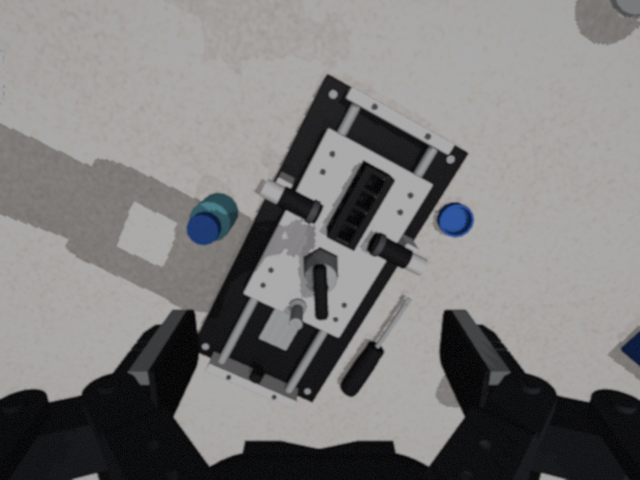

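The wrist view shows the T-bar from (318,263) to (324,318) and the post at (297,308). The carriage and lens barrels are clear. I'll centre above the bar and look closer.

>>> send_rows([
  {"tx": -3.2,"ty": -0.1,"tz": 2,"wx": 0,"wy": 0,"wz": -0.03,"jaw": 0},
  {"tx": -3.2,"ty": -0.1,"tz": 2,"wx": 0,"wy": 0,"wz": 0,"jaw": 0},
  {"tx": -2,"ty": 0,"tz": 2,"wx": 0,"wy": 0,"wz": 0,"jaw": 0},
  {"tx": 0,"ty": 0,"tz": 0,"wx": 0,"wy": 0,"wz": 0,"jaw": 0},
])

```text
t: 2.45
tool_pos: [0.487, 0.0407, 0.2379]
tool_rot: [1.479, 2.77, -0.01]
contact_force: [-0.8, 1.3, 0.3]
opening: 0.0855
```

```bash
python3 - <<'E'
from station import ctrl
from h import *
go(ctrl,[.49,.033,.2],33.3)
import json
c=ctrl.camera_info('wrist'); im=ctrl.get_image('wrist')
json.dump({k:np.array(v).tolist() for k,v in c.items()},open('w2.json','w'))
cv2.imwrite('pics/w2.png',im[:,:,::-1])
E
```

```text
t 2.45 pos [0.487  0.0407 0.2379] yang 33.8 z [-0.0015 -0.0064 -1.    ] F [-0.8  1.3  0.3] T [ 0.01  0.04 -0.06] op 0.0855 q6 -0.65
shift cm [-0.79 -0.16  3.8 ] turn [-0.005  0.004  0.009]
```

View pics/w2.png

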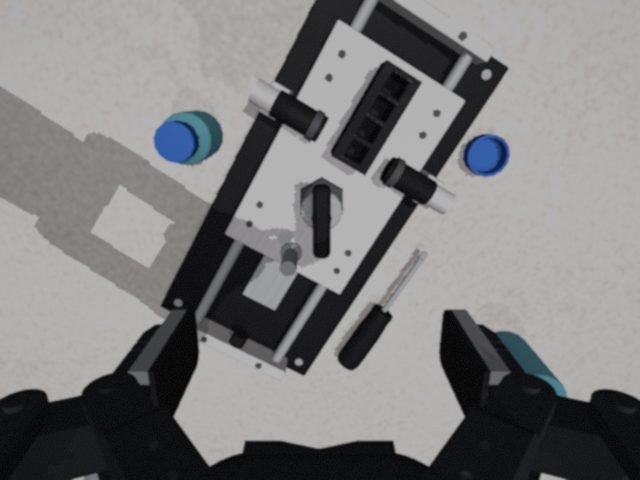

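```bash
python3 - <<'E'
from h import *
import json
c={k:np.array(v) for k,v in json.load(open('w2.json')).items()}
im=cv2.imread('pics/w2.png'); g=im.max(axis=2)
m=(g<60).astype(np.uint8); roi=np.zeros_like(m); roi[170:270,290:350]=m[170:270,290:350]
n,l,st,ce=cv2.connectedComponentsWithStats(roi)
i=1+np.argmax(st[1:,4]); print(st[i],ce[i])
cn,_=cv2.findContours((l==i).astype(np.uint8),0,2); r=cv2.minAreaRect(cn[0]); print(r)
ctr=np.array(r[0]); 
pts=cn[0][:,0,:].astype(float); vx,vy,_,_=cv2.fitLine(np.argwhere(l==i)[:,::-1].astype(np.float32),2,0,.01,.01).ravel()
d=np.array([vx,vy]); d*=np.sign(d[1]); s=(pts-ctr)@d; top=ctr+d*s.min(); bot=ctr+d*(s.max()); print(top,bot)
A=onz(c,*top,.105);B=onz(c,*bot,.119);print(A,B,'mid',(A+B)/2,'len',np.linalg.norm((A-B)[:2]),'ang',np.degrees(np.arctan2(*(A-B)[1::-1])))
# post
z=cv2.resize(im[160:300,230:400],None,fx=4,fy=4,interpolation=cv2.INTER_CUBIC); cv2.imwrite('pics/w2z.png',z)
# carriage corners
for p in [(338,20),(465,97),(226,234),(341,294)]: print(p,onz(c,*p,.046).round(4))
for p in [(341,150),(390,157)]: print(p,onz(c,*p,.082))
t={}
E
```

```text
[ 301  184   30   74 1262] [320.06893819 217.11251981]
((315.5, 220.5), (73.0, 29.0), 90.0)
[313.43572414 183.8627611 ] [317.56744043 257.19340425]
[0.47216604 0.05563427 0.105     ] [0.50294696 0.01507789 0.119     ] mid [0.4875565  0.03535608 0.112     ] len 0.05091449069264777 ang 127.19727679927344
(338, 20) [0.4231 0.1618 0.046 ]
(465, 97) [0.54   0.1726 0.046 ]
(226, 234) [ 0.4379 -0.0358  0.046 ]
(341, 294) [ 0.5568 -0.027   0.046 ]
(341, 150) [0.4772959  0.08473985 0.082     ]
(390, 157) [0.51106308 0.1010723  0.082     ]
```

View pics/w2z.png

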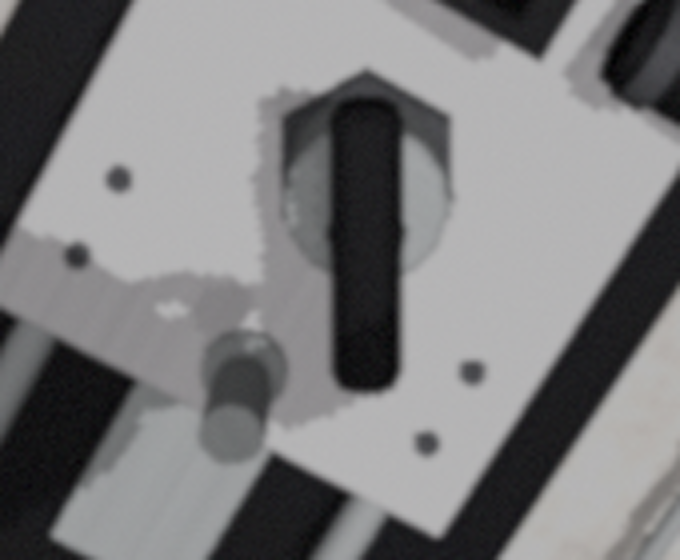

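```bash
python3 - <<'E'
from h import *
import json
from station import ctrl
c={k:np.array(v) for k,v in json.load(open('w2.json')).items()}
A=onz(c,321.75,184.2,.105);B=onz(c,321.5,257.7,.119);P=onz(c,287.75,268.5,.086)
print(A,B,(A+B)/2,np.linalg.norm((A-B)[:2]),'ang',np.degrees(np.arctan2(*(B-A)[1::-1])),'post',P)
m=(A+B)/2; d=m-P; print('sep',np.linalg.norm(d[:2]),np.degrees(np.arctan2(-d[0],d[1])))
t=ctrl.camera_info('top')
u=lambda x,y:(225+x/4.5,235+y/4.5)
for n,x,y,z in [('e1',330,248,.117),('e2',413,197,.119),('post',474,221,.086)]: print(n,onz(t,*u(x,y),z).round(4))
s=ctrl.camera_info('side')
for q in (m,P): print('side proj',proj(s,q), 'zoom',(proj(s,q)-[175,210])*4.2, 'top',(proj(t,q)-[225,235])*4.5)
print('tool tcp in wrist img', proj(c,[.487,.0407,.2379]))
E
```

```text
[0.47725082 0.05874973 0.105     ] [0.50552151 0.0163365  0.119     ] [0.49138616 0.03754312 0.112     ] 0.05097170117246153 ang -56.31442184323114 post [ 0.49512014 -0.01736167  0.086     ]
sep 0.05503160664032728 3.890587087195882
e1 [0.4758 0.057  0.117 ]
e2 [0.5042 0.0135 0.119 ]
post [ 0.493  -0.0197  0.086 ]
side proj [261.99336224 250.32743972] zoom [365.37212141 169.37524681] top [367.80862881 219.99841315]
side proj [281.40759344 268.96025334] zoom [446.91189245 247.63306404] top [469.88780336 217.07390296]
tool tcp in wrist img [317.68572799 291.2910212 ]
```

The bar and post come out 55.0 mm apart, with the bed yaw at 3.9°, which fits the drawing. I'll descend to just above the bar and compare it directly with the fingers.

```bash
python3 - <<'E'
from station import ctrl
from h import *
go(ctrl,[.4907,.0364,.155],33.7)
E
```

```text
t 2.5 pos [0.4874 0.0412 0.2393] yang 33.83 z [ 8.0e-04 -6.3e-03 -1.0e+00] F [ 0.1  0.3 -0.4] T [-0.02  0.05  0.02] op 0.0855 q6 -0.65
shift cm [-0.54  0.03  8.43] turn [-0.003  0.006  0.002]
```

>>> send_rows([
  {"tx": -0.3,"ty": 0,"tz": 3.2,"wx": 0,"wy": 0,"wz": 0,"jaw": 0},
  {"tx": -0.2,"ty": 0,"tz": 3.2,"wx": -0.003,"wy": 0.006,"wz": 0,"jaw": 0},
  {"tx": 0,"ty": 0,"tz": 1.5,"wx": 0,"wy": 0,"wz": 0,"jaw": 0.4},
  {"tx": 0,"ty": 0,"tz": 0,"wx": 0,"wy": 0,"wz": 0,"jaw": 0.4},
])

```text
t: 3.0
tool_pos: [0.4924, 0.0393, 0.1644]
tool_rot: [1.466, 2.77, 0.008]
contact_force: [-0.5, 1.0, 0.7]
opening: 0.0524
```

```bash
python3 - <<'E'
from station import ctrl
from h import *
go(ctrl,[.4907,.0364,.155],33.7)
import json
c=ctrl.camera_info('wrist'); im=ctrl.get_image('wrist')
json.dump({k:np.array(v).tolist() for k,v in c.items()},open('w3.json','w'))
cv2.imwrite('pics/w3.png',im[:,:,::-1])
E
```

```text
t 3.0 pos [0.4924 0.0393 0.1644] yang 34.24 z [ 0.0089  0.001  -1.    ] F [-0.5  1.   0.7] T [-0.01 -0.02 -0.06] op 0.0524 q6 -0.67
shift cm [-0.14 -0.31  0.94] turn [0.008 0.004 0.009]
```

View pics/w3.png

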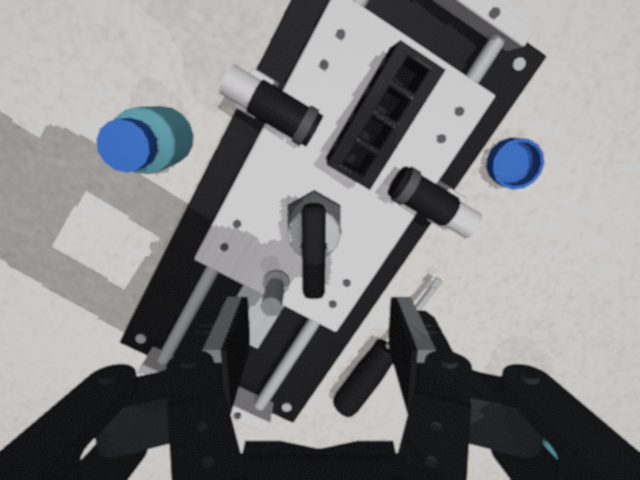

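Finger mid is at column 320 and the bar at 313.5, so the bar sits about 3.3 mm toward tool −y, as computed. I'll correct that and descend.

>>> send_rows([
  {"tx": -0.1,"ty": -0.3,"tz": 1,"wx": 0.008,"wy": 0.004,"wz": 0.009,"jaw": 0.4},
  {"tx": 0,"ty": 0,"tz": 0,"wx": 0,"wy": 0,"wz": 0,"jaw": 0.4},
])

```text
t: 3.3
tool_pos: [0.4925, 0.0368, 0.1574]
tool_rot: [1.479, 2.766, 0.003]
contact_force: [0.3, 0.6, -0.3]
opening: 0.0512
```

```bash
python3 - <<'E'
from station import ctrl
from h import *
go(ctrl,[.4907,.0364,.105],33.7)
for i in range(4): state(ctrl)
E
```

```text
t 3.3 pos [0.4925 0.0368 0.1574] yang 33.73 z [ 5.3e-03 -7.0e-04 -1.0e+00] F [ 0.3  0.6 -0.3] T [ 0.03 -0.01 -0.02] op 0.0512 q6 -0.66
shift cm [ 0.08 -0.2   5.24] turn [0.004 0.004 0.001]
t 3.3 pos [0.4925 0.0368 0.1574] yang 33.73 z [ 5.3e-03 -7.0e-04 -1.0e+00] F [ 0.3  0.6 -0.3] T [ 0.03 -0.01 -0.02] op 0.0512 q6 -0.66
t 3.3 pos [0.4925 0.0368 0.1574] yang 33.73 z [ 5.3e-03 -7.0e-04 -1.0e+00] F [ 0.3  0.6 -0.3] T [ 0.03 -0.01 -0.02] op 0.0512 q6 -0.66
t 3.3 pos [0.4925 0.0368 0.1574] yang 33.73 z [ 5.3e-03 -7.0e-04 -1.0e+00] F [ 0.3  0.6 -0.3] T [ 0.03 -0.01 -0.02] op 0.0512 q6 -0.66
t 3.3 pos [0.4925 0.0368 0.1574] yang 33.73 z [ 5.3e-03 -7.0e-04 -1.0e+00] F [ 0.3  0.6 -0.3] T [ 0.03 -0.01 -0.02] op 0.0512 q6 -0.66
```

>>> send_rows([
  {"tx": 0.1,"ty": -0.2,"tz": 1.5,"wx": 0.004,"wy": 0.004,"wz": 0,"jaw": 0.4},
  {"tx": 0,"ty": 0,"tz": 2,"wx": 0,"wy": 0,"wz": 0,"jaw": 0.4},
  {"tx": 0,"ty": 0,"tz": 1.5,"wx": 0,"wy": 0,"wz": 0,"jaw": 0.4},
  {"tx": 0,"ty": 0,"tz": 0,"wx": 0,"wy": 0,"wz": 0,"jaw": 0.4},
])

```text
t: 3.8
tool_pos: [0.4904, 0.0364, 0.1051]
tool_rot: [-1.481, -2.77, -0.001]
contact_force: [-0.4, -0.3, 0.2]
opening: 0.051
```

```bash
python3 - <<'E'
from station import ctrl
from h import *
go(ctrl,[.4907,.0364,.105],33.7)
im=ctrl.get_image('wrist');cv2.imwrite('pics/w4.png',im[:,:,::-1])
go(ctrl,[.4907,.0364,.105],33.7)
im=ctrl.get_image('side');cv2.imwrite('pics/s4.png',cv2.resize(im[200:340,180:360],None,fx=4,fy=4,interpolation=cv2.INTER_CUBIC)[:,:,::-1])
go(ctrl,[.4907,.0364,.105],33.7)
E
```

```text
t 3.8 pos [0.4904 0.0364 0.1051] yang 33.72 z [-0.e+00  6.e-04 -1.e+00] F [-0.4 -0.3  0.2] T [-0.    0.05 -0.06] op 0.051 q6 -0.67
shift cm [-0.02  0.03  0.01] turn [ 0. -0.  0.]
t 3.85 pos [0.491  0.0363 0.1059] yang 33.72 z [ 1.5e-03  4.0e-04 -1.0e+00] F [ 0.1  0.  -0.4] T [0.03 0.01 0.02] op 0.0512 q6 -0.67
shift cm [ 0.02 -0.02  0.09] turn [0.001 0.    0.   ]
t 3.9 pos [0.4916 0.0363 0.1069] yang 33.73 z [ 3.1e-03  3.0e-04 -1.0e+00] F [ 0.5 -0.6  0.8] T [ 0.01 -0.05  0.06] op 0.0512 q6 -0.67
shift cm [ 0.06 -0.07  0.19] turn [0.003 0.002 0.   ]
```

View pics/w4.png

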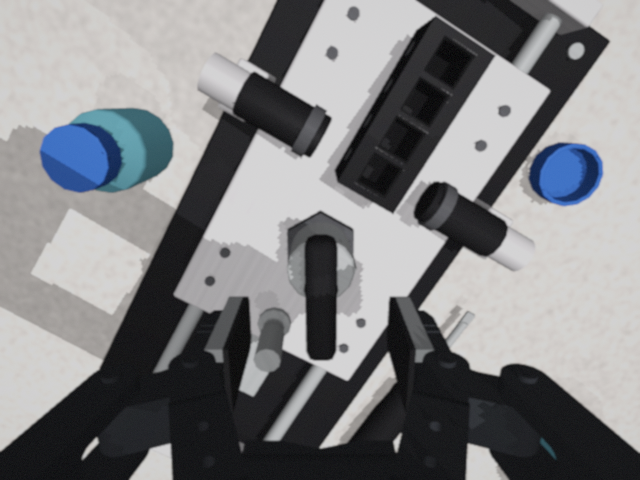

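View pics/s4.png

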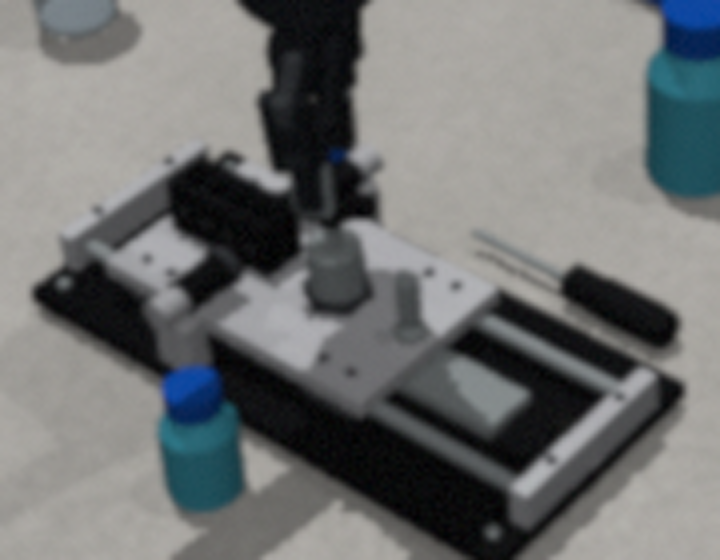

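The bar spans columns 306–336, so its mid of 320.5 matches the finger mid of 320: centred. Closing gently.

>>> send_rows([
  {"tx": 0,"ty": 0,"tz": 0.1,"wx": 0,"wy": 0,"wz": 0,"jaw": 0.7},
  {"tx": 0,"ty": 0,"tz": 0,"wx": 0,"wy": 0,"wz": 0,"jaw": 0.75},
], squeeze=25)

```text
t: 4.15
tool_pos: [0.4927, 0.0362, 0.1073]
tool_rot: [1.479, 2.766, 0.004]
contact_force: [0.3, 0.9, 0.5]
opening: 0.0213
```

```bash
python3 - <<'E'
from station import ctrl
from h import *
go(ctrl,[.4907,.0364,.105],33.7)
E
```

```text
t 4.15 pos [0.4927 0.0362 0.1073] yang 33.73 z [ 5.6e-03  1.0e-04 -1.0e+00] F [0.3 0.9 0.5] T [ 0.02 -0.01  0.01] op 0.0213 q6 -0.67
shift cm [ 0.12 -0.15  0.23] turn [0.005 0.003 0.   ]
```

>>> send_rows([
  {"tx": 0.12,"ty": -0.15,"tz": 0.2,"wx": 0.005,"wy": 0.003,"wz": 0,"jaw": 0.75},
  {"tx": 0,"ty": 0,"tz": 0,"wx": 0,"wy": 0,"wz": 0,"jaw": 0.75},
])

```text
t: 4.4
tool_pos: [0.4911, 0.0364, 0.1059]
tool_rot: [1.481, 2.77, 0.0]
contact_force: [0.5, 0.2, -0.7]
opening: 0.0213
```

```bash
python3 - <<'E'
from station import ctrl
from h import *
go(ctrl,[.4907,.0364,.105],33.7)
im=ctrl.get_image('wrist');cv2.imwrite('pics/w5.png',im[:,:,::-1])
go(ctrl,[.4907,.0364,.105],33.7)
E
```

```text
t 4.4 pos [0.4911 0.0364 0.1059] yang 33.73 z [ 8.e-04 -3.e-04 -1.e+00] F [ 0.5  0.2 -0.7] T [-0.03 -0.02  0.02] op 0.0213 q6 -0.67
shift cm [ 0.03 -0.03  0.09] turn [0.    0.001 0.   ]
t 4.45 pos [0.4913 0.0364 0.1061] yang 33.73 z [ 1.2e-03 -3.0e-04 -1.0e+00] F [ 0.1 -0.1 -0.1] T [-0.01  0.01 -0.01] op 0.0214 q6 -0.67
shift cm [ 0.03 -0.04  0.11] turn [0.001 0.001 0.   ]
```

View pics/w5.png

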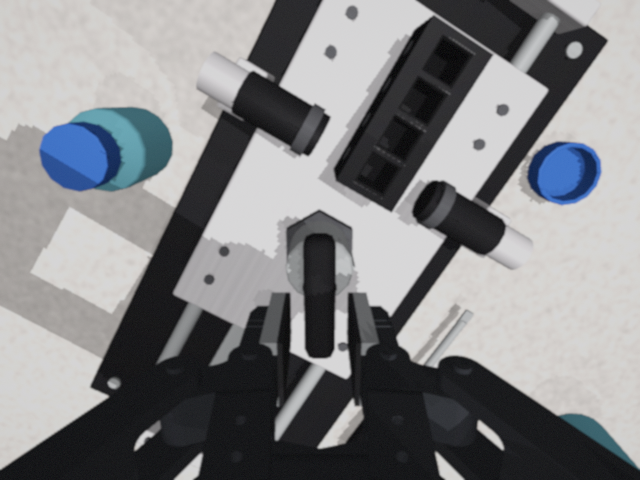

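```bash
python3 - <<'E'
from station import ctrl
from h import *
o,M=state(ctrl); c=ctrl.camera_info('wrist'); p=o['tool_pos']
for n,v in [('tcp',(0,0,0)),('tip+',(.011,-.0107,.011)),('tip-',(-.011,-.0107,.011)),('grasp+',(.011,-.0107,-.008)),('g-',(-.011,-.0107,-.008)),('g+up',(.011,-.0107,-.02))]:
    print(n,proj(c,p+M@np.array(v)).round(1))
for n,x,z in [('near bot',.027,.105),('near top',.027,.119),('far top',-.027,.119),('far bot',-.027,.105)]:
    print(n,proj(c,np.array([.4907,.0364,z])+M@np.array([x,0,0])))
im=cv2.imread('pics/w5.png')[215:425,220:420];cv2.imwrite('pics/w5z.png',cv2.resize(np.clip(im.astype(float)*1.8,0,255).astype(np.uint8),None,fx=2.8,fy=2.8,interpolation=cv2.INTER_CUBIC))
E
```

```text
t 4.45 pos [0.4913 0.0364 0.1061] yang 33.73 z [ 1.2e-03 -3.0e-04 -1.0e+00] F [ 0.1 -0.1 -0.1] T [-0.01  0.01 -0.01] op 0.0214 q6 -0.67
tcp [317.7 291.3]
tip+ [293.8 258.1]
tip- [294.6 302.7]
grasp+ [291.1 275. ]
g- [292.1 323.6]
g+up [289.  287.7]
near bot [316.58023162 229.58575221]
near top [316.41432037 240.42512438]
far top [316.65812312 362.82713725]
far bot [316.7923653  344.24238313]
```

View pics/w5z.png

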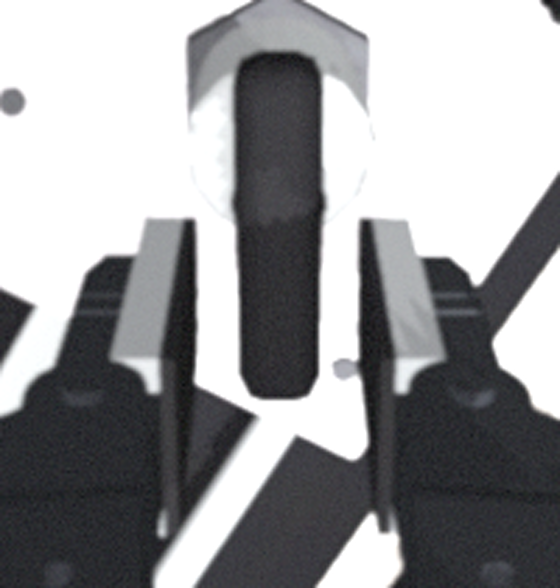

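The finger tips look higher than the pose suggests. I'll check that in the side and top views before closing.

```bash
python3 - <<'E'
from station import ctrl
from h import *
im=ctrl.get_image('side'); o,M=state(ctrl); s=ctrl.camera_info('side'); p=o['tool_pos']
cv2.imwrite('pics/s5.png',im[:,:,::-1])
z=cv2.resize(np.clip(im[205:285,220:310].astype(float)*1.6,0,255).astype(np.uint8),None,fx=8,fy=8,interpolation=cv2.INTER_CUBIC)[:,:,::-1].copy()
def mk(X,col):
    q=((proj(s,X)-[220,205])*8).astype(int); cv2.circle(z,tuple(int(i) for i in q),3,col,-1); return q
for sy in (-1,1):
  for sx in (-1,1):
    print(sy,sx,'tip',mk(p+M@np.array([sx*.011,sy*.0107,.011]),(0,0,255)))
for sx in (-1,1):
  print('bar',mk(np.array([.4907,.0364,.112])+M@np.array([sx*.027,0,0]),(0,255,0)))
cv2.imwrite('pics/s5z.png',z)
E
```

```text
t 4.5 pos [0.4913 0.0364 0.1061] yang 33.73 z [ 1.2e-03 -3.0e-04 -1.0e+00] F [ 0.4 -0.5  0.5] T [-0.02 -0.03  0.01] op 0.0215 q6 -0.67
-1 -1 tip [373 439]
-1 1 tip [296 432]
1 -1 tip [390 390]
1 1 tip [313 384]
bar [432 372]
bar [242 358]
```

View pics/s5z.png

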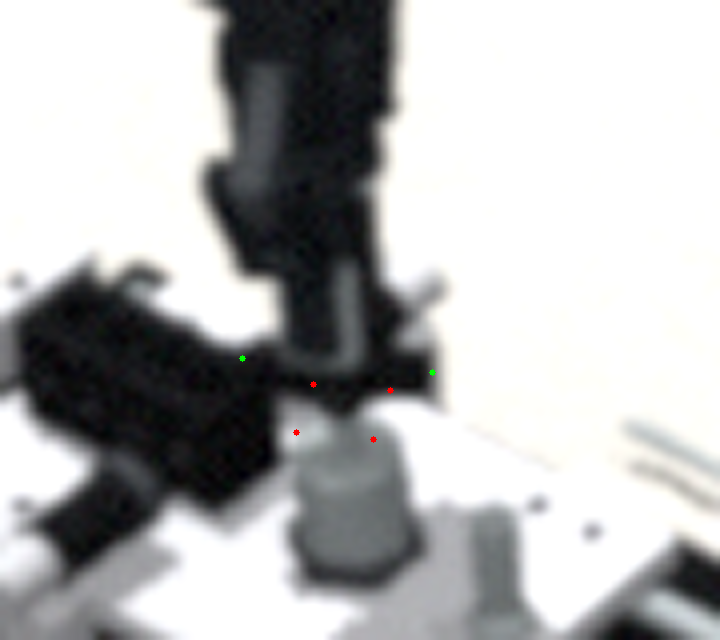

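```bash
python3 - <<'E'
from station import ctrl
from h import *
o,M=state(ctrl); s=ctrl.camera_info('side'); w=ctrl.camera_info('wrist'); p=o['tool_pos']
def P(c): return np.array(c['mtx'])@np.c_[np.array(c['R']),c['t']]
for a,b in [((279,293),(255.6,251.2)),((286,293),(255.6,251.2)),((272,293),(255.6,251.2))]:
    X=cv2.triangulatePoints(P(w),P(s),np.array(a,float).reshape(2,1),np.array(b,float).reshape(2,1)).ravel(); X=X[:3]/X[3]
    print(X, (M.T@(X-p)*1000).round(1), proj(w,X)-a, proj(s,X)-b)
t=ctrl.camera_info('top')
print('cam tool frame',M.T@(-np.array(w['R']).T@w['t']-p))
E
```

```text
t 4.5 pos [0.4913 0.0364 0.1061] yang 33.73 z [ 1.2e-03 -3.0e-04 -1.0e+00] F [ 0.4 -0.5  0.5] T [-0.02 -0.03  0.01] op 0.0215 q6 -0.67
[0.4727167  0.03539444 0.12301642] [  9.5 -16.  -17. ] [-3.06986041 -5.04658293] [ 0.47748966 -0.2900436 ]
[0.47435659 0.03671523 0.12164822] [  9.7 -13.9 -15.6] [-4.30781438 -7.0065136 ] [ 0.66559452 -0.41296914]
[0.47109668 0.03409236 0.12437828] [  9.3 -18.  -18.3] [-1.85025419 -3.07397644] [ 0.28965915 -0.17226943]
cam tool frame [ 0.07764916  0.00049967 -0.16318312]
```

The wrist and side views agree that the visible tips end about 17–25 mm behind the reported TCP. They're at or just above the bar's top, so closing now could miss. I'll open again, go lower in stages and check with the side camera.

>>> send_rows([
  {"tx": 0,"ty": 0,"tz": 0,"wx": 0,"wy": 0,"wz": 0,"jaw": 0.4},
  {"tx": 0,"ty": 0,"tz": 0,"wx": 0,"wy": 0,"wz": 0,"jaw": 0.4},
  {"tx": 0.1,"ty": -0.1,"tz": 1,"wx": 0.002,"wy": 0.002,"wz": 0,"jaw": 0.4},
  {"tx": 0,"ty": 0,"tz": 0,"wx": 0,"wy": 0,"wz": 0,"jaw": 0.4},
])

```text
t: 5.0
tool_pos: [0.4896, 0.0367, 0.0952]
tool_rot: [-1.481, -2.769, 0.001]
contact_force: [-0.6, 0.1, 0.3]
opening: 0.0512
```

```bash
cat > look.py <<'E'
import sys
from station import ctrl
from h import *
tag=sys.argv[1]
im=ctrl.get_image('side'); wi=ctrl.get_image('wrist'); go(ctrl,[float(x) for x in sys.argv[2:5]],float(sys.argv[5]))
z=cv2.resize(np.clip(im[205:285,215:305].astype(float)*1.8,0,255).astype(np.uint8),None,fx=5,fy=5,interpolation=cv2.INTER_CUBIC)[:,:,::-1]
w=cv2.resize(np.clip(wi[200:440,180:460].astype(float)*1.8,0,255).astype(np.uint8),None,fx=1.25,fy=1.6667)[:,:,::-1]
cv2.imwrite(f'pics/{tag}.png',np.hstack([z,w]))
cv2.imwrite(f'pics/{tag}_w.png',wi[:,:,::-1])
cv2.imwrite(f'pics/{tag}_s.png',im[:,:,::-1])
E
python3 look.py v6 .4907 .0364 .105 33.7
```

```text
t 5.1 pos [0.4905 0.0366 0.0963] yang 33.72 z [-2.e-04  1.e-04 -1.e+00] F [ 0.9  0.3 -0.4] T [ 0.03 -0.01  0.01] op 0.0515 q6 -0.67
shift cm [-0.03  0.01 -0.87] turn [-0. -0.  0.]
```

View pics/v6.png

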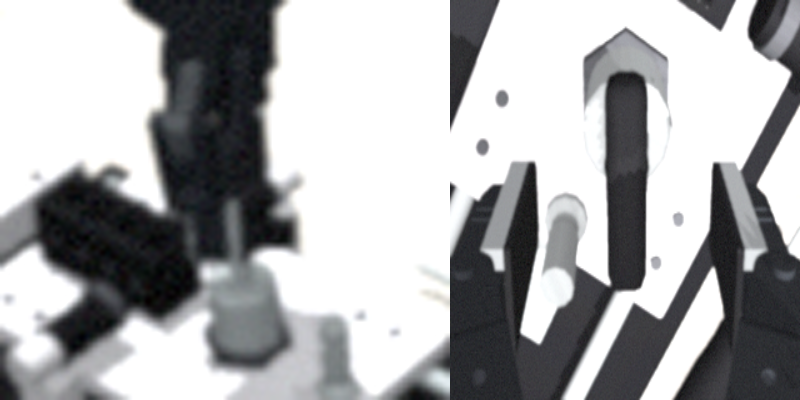

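```bash
python3 - <<'E'
from station import ctrl
from h import *
o,M=state(ctrl); s=ctrl.camera_info('side'); p=o['tool_pos']
for zz in (.011,.004,-.01,-.016,-.022):
  print(zz,[((proj(s,p+M@np.array([sx*.011,-.0258,zz]))-[215,205])*5).round() for sx in (1,-1)], 'z',p[2]-zz)
E
```

```text
t 5.1 pos [0.4905 0.0366 0.0963] yang 33.72 z [-2.e-04  1.e-04 -1.e+00] F [ 0.9  0.3 -0.4] T [ 0.03 -0.01  0.01] op 0.0515 q6 -0.67
0.011 [array([203., 310.]), array([251., 314.])] z 0.08528366691732388
0.004 [array([201., 298.]), array([250., 302.])] z 0.09228366691732387
-0.01 [array([199., 274.]), array([248., 278.])] z 0.10628366691732387
-0.016 [array([197., 263.]), array([247., 267.])] z 0.11228366691732387
-0.022 [array([196., 253.]), array([246., 256.])] z 0.11828366691732387
```

Observed tip bottoms at v≈255–262 put the tips 18–20 mm behind the reported TCP, so they're at about z = 0.115. I'll descend a further 13 mm and look again.

>>> send_rows([
  {"tx": 0,"ty": 0,"tz": 0.6,"wx": 0,"wy": 0,"wz": 0,"jaw": 0.5},
  {"tx": 0,"ty": 0,"tz": 0.6,"wx": 0,"wy": 0,"wz": 0,"jaw": 0.6},
  {"tx": 0,"ty": 0,"tz": 0,"wx": 0,"wy": 0,"wz": 0,"jaw": 0.65},
])

```text
t: 5.48
tool_pos: [0.4905, 0.0366, 0.0835]
tool_rot: [-1.481, -2.77, -0.0]
contact_force: [1.8, -0.3, -0.1]
opening: 0.0306
```

```bash

python3 look.py v7 .4907 .0364 .083 33.7
```

```text
t 5.58 pos [0.4909 0.0366 0.0841] yang 33.73 z [ 9.e-04  0.e+00 -1.e+00] F [ 0.7  0.4 -0.1] T [0.05 0.03 0.02] op 0.0294 q6 -0.67
shift cm [-0.   -0.03  0.11] turn [0.001 0.    0.   ]
```

View pics/v7.png

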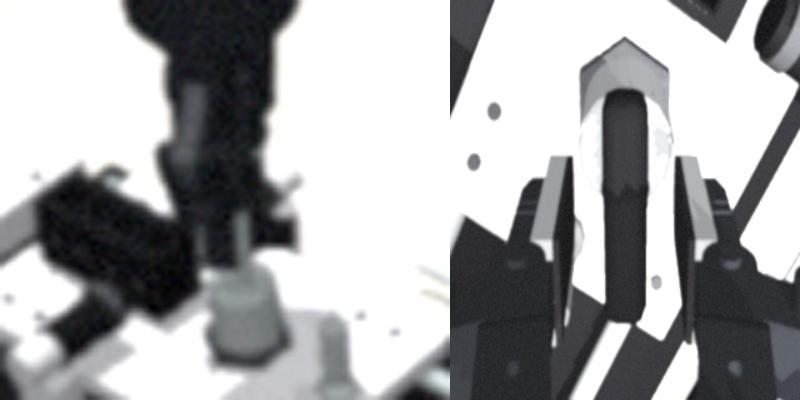

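```bash
python3 - <<'E'
from station import ctrl
from h import *
o,M=state(ctrl); c=ctrl.camera_info('wrist'); p=o['tool_pos']
im=cv2.imread('pics/v7_w.png'); g=im.max(axis=2); print(g[240:270:1,318].tolist()); print(g[375:410,320].tolist())
A=onz(c,319,254,.105);B=onz(c,319,391,.119); print(M.T@(A-p)*1000,M.T@(B-p)*1000)
for x in (.007,.009,.011): print([proj(c,p+M@np.array([x,-.0147,z])).round(1) for z in (-.012,-.017,-.022)])
E
```

```text
t 5.58 pos [0.4909 0.0366 0.0841] yang 33.73 z [ 9.e-04  0.e+00 -1.e+00] F [ 0.7  0.4 -0.1] T [0.05 0.03 0.02] op 0.0294 q6 -0.67
[99, 98, 98, 98, 98, 99, 99, 99, 98, 98, 93, 89, 71, 44, 22, 16, 19, 16, 21, 23, 22, 28, 26, 27, 31, 32, 35, 34, 36, 36]
[28, 27, 30, 27, 29, 29, 29, 31, 27, 27, 29, 30, 30, 27, 26, 31, 27, 26, 57, 127, 176, 189, 185, 177, 165, 145, 121, 90, 60, 45, 40, 36, 40, 39, 35]
[ 24.80912877   0.54257975 -20.92925585] [-23.40812925   0.5382051  -34.90616573]
[array([280.5, 288.3]), array([279.4, 293.9]), array([278.2, 299.8])]
[array([280.4, 283.7]), array([279.2, 289.1]), array([278. , 294.9])]
[array([280.2, 279. ]), array([279.1, 284.4]), array([277.9, 290. ])]
```

>>> send_rows([
  {"tx": 0,"ty": 0,"tz": 0.35,"wx": 0.001,"wy": 0,"wz": 0,"jaw": 0.75},
  {"tx": 0,"ty": 0,"tz": 0,"wx": 0,"wy": 0,"wz": 0,"jaw": 0.8},
  {"tx": 0,"ty": 0,"tz": 0,"wx": 0,"wy": 0,"wz": 0,"jaw": 0.85},
], squeeze=25)

```text
t: 5.95
tool_pos: [0.4913, 0.0365, 0.0808]
tool_rot: [1.481, 2.769, -0.0]
contact_force: [0.8, -0.3, 0.7]
opening: 0.0127
```

```bash

python3 look.py v8 .4907 .0364 .080 33.7
```

```text
t 6.05 pos [0.4913 0.0365 0.0809] yang 33.73 z [ 9.e-04 -7.e-04 -1.e+00] F [-0.7 -0.2  0.4] T [-0.02  0.11 -0.01] op 0.0132 q6 -0.67
shift cm [ 0.02 -0.05  0.09] turn [0.    0.001 0.001]
```

View pics/v8.png

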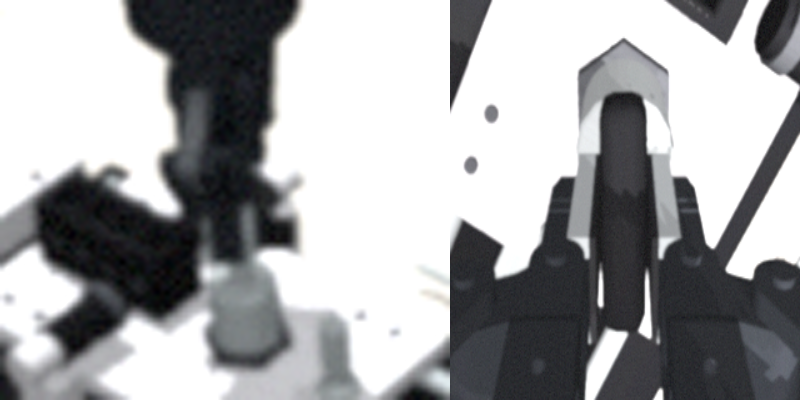

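The opening stops at 13 mm, the bar's width, with the pads around the bar in both views. Now I'll grip it.

>>> send_rows([
  {"tx": 0,"ty": 0,"tz": 0,"wx": 0,"wy": 0,"wz": 0,"jaw": 1},
  {"tx": 0,"ty": 0,"tz": 0,"wx": 0,"wy": 0,"wz": 0,"jaw": 1},
], squeeze=35)

```text
t: 6.3
tool_pos: [0.4913, 0.0365, 0.0809]
tool_rot: [1.481, 2.769, -0.0]
contact_force: [-0.2, 0.6, 0.3]
opening: 0.0119
```

```bash

python3 -c "
from station import ctrl
from h import *
go(ctrl,[.4907,.0364,.080],33.7)"
```

```text
t 6.3 pos [0.4913 0.0365 0.0809] yang 33.73 z [ 9.e-04 -7.e-04 -1.e+00] F [-0.2  0.6  0.3] T [ 0.01  0.01 -0.  ] op 0.0119 q6 -0.67
shift cm [ 0.02 -0.05  0.09] turn [0.    0.001 0.001]
```

>>> send_rows([
  {"tx": 0,"ty": 0,"tz": -0.2,"wx": 0,"wy": 0,"wz": 0,"jaw": 1},
  {"tx": 0,"ty": 0,"tz": -0.2,"wx": 0,"wy": 0,"wz": 0,"jaw": 1},
])

```text
t: 6.55
tool_pos: [0.4912, 0.0365, 0.0835]
tool_rot: [1.481, 2.769, 0.0]
contact_force: [4.0, -0.2, -6.4]
opening: 0.0121
```

>>> send_rows([
  {"tx": 0,"ty": 0,"tz": -0.2,"wx": 0,"wy": 0,"wz": 0,"jaw": 1},
])

```text
t: 6.68
tool_pos: [0.4911, 0.0365, 0.085]
tool_rot: [1.481, 2.769, 0.001]
contact_force: [4.2, 0.2, -6.9]
opening: 0.0121
```

```bash

python3 -c "
from station import ctrl
from h import *
go(ctrl,[.4907,.0364,.080],33.7)"
```

```text
t 6.67 pos [0.4911 0.0365 0.085 ] yang 33.72 z [ 1.7e-03 -5.0e-04 -1.0e+00] F [ 4.2  0.2 -6.9] T [-0.01 -0.67  0.02] op 0.0121 q6 -0.67
shift cm [ 0.01 -0.05  0.5 ] turn [0.001 0.001 0.   ]
```

>>> send_rows([
  {"tx": -0.03,"ty": 0.05,"tz": -0.2,"wx": 0,"wy": 0,"wz": 0,"jaw": 1},
])

```text
t: 6.8
tool_pos: [0.4912, 0.0365, 0.0866]
tool_rot: [1.481, 2.77, -0.001]
contact_force: [1.5, 0.1, -7.3]
opening: 0.0121
```

>>> send_rows([
  {"tx": 0,"ty": 0,"tz": -0.15,"wx": 0,"wy": 0,"wz": 0,"jaw": 1},
])

```text
t: 6.92
tool_pos: [0.4912, 0.0365, 0.0879]
tool_rot: [1.482, 2.77, -0.001]
contact_force: [4.1, -0.7, -7.1]
opening: 0.0122
```

>>> send_rows([
  {"tx": 0,"ty": 0,"tz": -0.15,"wx": 0,"wy": 0,"wz": 0,"jaw": 1},
])

```text
t: 7.05
tool_pos: [0.4911, 0.0365, 0.0892]
tool_rot: [1.481, 2.77, -0.0]
contact_force: [4.0, -0.3, -8.4]
opening: 0.012
```

>>> send_rows([
  {"tx": -0.03,"ty": 0.04,"tz": -0.13,"wx": 0,"wy": 0,"wz": 0,"jaw": 1},
])

```text
t: 7.18
tool_pos: [0.4912, 0.0366, 0.0903]
tool_rot: [-1.481, -2.77, 0.001]
contact_force: [1.5, 0.1, -8.4]
opening: 0.012
```

>>> send_rows([
  {"tx": -0.02,"ty": 0.03,"tz": -0.13,"wx": 0,"wy": 0,"wz": 0,"jaw": 1},
])

```text
t: 7.3
tool_pos: [0.4911, 0.0365, 0.0913]
tool_rot: [-1.481, -2.769, 0.002]
contact_force: [3.1, -0.2, -9.0]
opening: 0.0121
```

>>> send_rows([
  {"tx": -0.02,"ty": 0.03,"tz": -0.13,"wx": 0,"wy": 0,"wz": 0,"jaw": 1},
])

```text
t: 7.42
tool_pos: [0.4911, 0.0365, 0.0923]
tool_rot: [-1.481, -2.768, 0.003]
contact_force: [2.7, -0.3, -9.5]
opening: 0.0123
```

>>> send_rows([
  {"tx": -0.02,"ty": 0.03,"tz": -0.13,"wx": 0,"wy": 0,"wz": 0,"jaw": 1},
])

```text
t: 7.55
tool_pos: [0.4911, 0.0366, 0.0933]
tool_rot: [-1.48, -2.768, 0.003]
contact_force: [2.6, -1.5, -9.1]
opening: 0.0119
```

>>> send_rows([
  {"tx": -0.02,"ty": 0.03,"tz": -0.13,"wx": 0,"wy": 0,"wz": 0,"jaw": 1},
])

```text
t: 7.68
tool_pos: [0.4911, 0.0366, 0.0943]
tool_rot: [-1.48, -2.767, 0.004]
contact_force: [1.0, -0.1, -10.1]
opening: 0.0121
```

>>> send_rows([
  {"tx": -0.02,"ty": 0.03,"tz": -0.13,"wx": 0,"wy": 0,"wz": 0,"jaw": 1},
])

```text
t: 7.8
tool_pos: [0.4911, 0.0365, 0.0954]
tool_rot: [-1.479, -2.766, 0.005]
contact_force: [2.3, -0.2, -9.8]
opening: 0.0123
```

```bash

python3 -c "
from station import ctrl
from h import *
go(ctrl,[.4912,.0365,.080],33.7)"
```

```text
t 7.8 pos [0.4911 0.0365 0.0954] yang 33.72 z [-5.5e-03 -5.0e-04 -1.0e+00] F [ 2.3 -0.2 -9.8] T [-0.14 -0.42  0.01] op 0.0123 q6 -0.66
shift cm [-0.01  0.01  1.54] turn [-0.005 -0.003  0.   ]
```

>>> send_rows([
  {"tx": -0.01,"ty": 0.02,"tz": -0.12,"wx": -0.003,"wy": -0.002,"wz": 0,"jaw": 1},
])

```text
t: 7.92
tool_pos: [0.4911, 0.0365, 0.0962]
tool_rot: [-1.481, -2.769, 0.003]
contact_force: [3.8, -0.0, -13.7]
opening: 0.0117
```

>>> send_rows([
  {"tx": -0.01,"ty": 0.02,"tz": -0.12,"wx": 0,"wy": 0,"wz": 0,"jaw": 1},
])

```text
t: 8.05
tool_pos: [0.491, 0.0366, 0.0965]
tool_rot: [-1.481, -2.769, 0.003]
contact_force: [5.3, 0.2, -17.8]
opening: 0.0123
```

>>> send_rows([
  {"tx": -0.01,"ty": 0.02,"tz": -0.12,"wx": 0,"wy": 0,"wz": 0,"jaw": 1},
])

```text
t: 8.18
tool_pos: [0.491, 0.0365, 0.0965]
tool_rot: [-1.481, -2.768, 0.003]
contact_force: [5.3, -0.8, -17.2]
opening: 0.0123
```

The stop is felt: force rises from about 10 to 17.5 N with no more motion at z = 0.0965, after a lift of about 15 mm. I'll back off 1 mm.

>>> send_rows([
  {"tx": 0,"ty": 0,"tz": 0.1,"wx": 0,"wy": 0,"wz": 0,"jaw": 1},
])

```text
t: 8.3
tool_pos: [0.4911, 0.0365, 0.0956]
tool_rot: [-1.481, -2.769, 0.003]
contact_force: [2.6, -1.1, -8.5]
opening: 0.012
```

```bash

python3 -c "
from station import ctrl
from h import *
go(ctrl,[.4912,.0365,.095],33.7)"
```

```text
t 8.3 pos [0.4911 0.0365 0.0956] yang 33.71 z [-2.5e-03 -6.0e-04 -1.0e+00] F [ 2.6 -1.1 -8.5] T [-0.11 -0.42 -0.02] op 0.012 q6 -0.66
shift cm [-0.01  0.    0.06] turn [-0.002 -0.001  0.   ]
```

>>> send_rows([
  {"tx": 0,"ty": 0,"tz": 0.02,"wx": -0.002,"wy": -0.001,"wz": -0.08,"jaw": 1},
])

```text
t: 8.43
tool_pos: [0.4911, 0.0365, 0.0956]
tool_rot: [-1.367, -2.828, 0.001]
contact_force: [2.2, -1.0, -10.1]
opening: 0.0124
```

>>> send_rows([
  {"tx": 0,"ty": 0,"tz": -0.02,"wx": 0,"wy": 0,"wz": -0.1,"jaw": 1},
])

```text
t: 8.55
tool_pos: [0.4911, 0.0365, 0.0961]
tool_rot: [-1.219, -2.895, 0.001]
contact_force: [1.6, -1.2, -11.5]
opening: 0.0122
```

```bash

python3 -c "
from station import ctrl
from h import *
go(ctrl,[.4912,.0365,.095],33.7)"
```

```text
t 8.55 pos [0.4911 0.0365 0.0961] yang 44.33 z [-6.e-04 -2.e-04 -1.e+00] F [  1.6  -1.2 -11.5] T [-0.13 -0.46 -0.05] op 0.0122 q6 -0.85
shift cm [-0.01  0.    0.11] turn [-0.001 -0.     0.186]
```

>>> send_rows([
  {"tx": 0,"ty": 0,"tz": 0.06,"wx": 0,"wy": 0,"wz": -0.1,"jaw": 1},
])

```text
t: 8.68
tool_pos: [0.4912, 0.0365, 0.0959]
tool_rot: [-1.068, -2.954, 0.001]
contact_force: [1.6, -0.4, -9.6]
opening: 0.0123
```

>>> send_rows([
  {"tx": 0,"ty": 0,"tz": 0.03,"wx": 0,"wy": 0,"wz": -0.1,"jaw": 1},
])

```text
t: 8.8
tool_pos: [0.4911, 0.0365, 0.096]
tool_rot: [-0.914, -3.005, 0.001]
contact_force: [1.9, -0.2, -9.7]
opening: 0.0124
```

```bash

python3 -c "
from station import ctrl
from h import *
go(ctrl,[.4912,.0365,.095],93.8)"
```

```text
t 8.8 pos [0.4911 0.0365 0.096 ] yang 56.18 z [-1.1e-03 -2.0e-04 -1.0e+00] F [ 1.9 -0.2 -9.7] T [-0.07 -0.37 -0.01] op 0.0124 q6 -1.06
shift cm [-0.01 -0.    0.1 ] turn [-0.001 -0.001 -0.657]
```

>>> send_rows([
  {"tx": 0,"ty": 0,"tz": 0.07,"wx": 0,"wy": 0,"wz": -0.1,"jaw": 1},
  {"tx": 0,"ty": 0,"tz": 0.03,"wx": 0,"wy": 0,"wz": -0.1,"jaw": 1},
])

```text
t: 9.05
tool_pos: [0.4912, 0.0365, 0.0958]
tool_rot: [-0.599, -3.083, 0.001]
contact_force: [1.3, -0.5, -10.1]
opening: 0.0122
```

>>> send_rows([
  {"tx": 0,"ty": 0,"tz": 0.03,"wx": 0,"wy": 0,"wz": -0.1,"jaw": 1},
  {"tx": 0,"ty": 0,"tz": 0.03,"wx": 0,"wy": 0,"wz": -0.1,"jaw": 1},
])

```text
t: 9.3
tool_pos: [0.4911, 0.0365, 0.096]
tool_rot: [-0.277, -3.128, 0.001]
contact_force: [2.0, -0.6, -9.2]
opening: 0.0124
```

```bash

python3 -c "
from station import ctrl
from h import *
go(ctrl,[.4912,.0365,.095],93.8)"
```

```text
t 9.3 pos [0.4911 0.0365 0.096 ] yang 79.87 z [-1.8e-03 -4.0e-04 -1.0e+00] F [ 2.  -0.6 -9.2] T [-0.14 -0.38 -0.04] op 0.0124 q6 -1.47
shift cm [-0.01 -0.    0.1 ] turn [-0.    -0.002 -0.243]
```

>>> send_rows([
  {"tx": 0,"ty": 0,"tz": 0.06,"wx": 0,"wy": 0,"wz": -0.1,"jaw": 1},
])

```text
t: 9.43
tool_pos: [0.4911, 0.0365, 0.0958]
tool_rot: [-0.115, -3.137, 0.001]
contact_force: [1.6, -0.6, -9.8]
opening: 0.0122
```

>>> send_rows([
  {"tx": 0,"ty": 0,"tz": 0.03,"wx": 0,"wy": 0,"wz": -0.08,"jaw": 1},
])

```text
t: 9.55
tool_pos: [0.4911, 0.0365, 0.0959]
tool_rot: [0.015, -3.139, 0.001]
contact_force: [2.5, -0.2, -9.7]
opening: 0.0124
```

```bash

python3 -c "
from station import ctrl
from h import *
go(ctrl,[.4912,.0365,.095],93.8)"
```

```text
t 9.55 pos [0.4911 0.0365 0.0959] yang 90.54 z [-2.2e-03 -5.0e-04 -1.0e+00] F [ 2.5 -0.2 -9.7] T [-0.13 -0.34 -0.02] op 0.0124 q6 -1.66
shift cm [-0.01 -0.    0.09] turn [-0.    -0.002 -0.057]
```

>>> send_rows([
  {"tx": 0,"ty": 0,"tz": 0.03,"wx": 0,"wy": 0,"wz": -0.05,"jaw": 1},
])

```text
t: 9.68
tool_pos: [0.4911, 0.0365, 0.096]
tool_rot: [0.096, -3.138, 0.001]
contact_force: [2.0, -0.6, -9.5]
opening: 0.0122
```

>>> send_rows([
  {"tx": 0,"ty": 0,"tz": 0.15,"wx": 0,"wy": 0,"wz": 0,"jaw": 1},
])

```text
t: 9.8
tool_pos: [0.4911, 0.0365, 0.0949]
tool_rot: [0.095, -3.138, 0.001]
contact_force: [1.6, -1.0, -7.8]
opening: 0.0122
```

```bash

python3 -c "
from station import ctrl
from h import *
go(ctrl,[.4912,.0365,.095],93.8)"
```

```text
t 9.8 pos [0.4911 0.0365 0.0949] yang 93.48 z [-2.6e-03 -5.0e-04 -1.0e+00] F [ 1.6 -1.  -7.8] T [-0.1  -0.23  0.03] op 0.0122 q6 -1.71
shift cm [-0.01  0.   -0.01] turn [-0.    -0.003 -0.006]
```

>>> send_rows([
  {"tx": 0,"ty": 0,"tz": 0.12,"wx": 0,"wy": 0,"wz": 0,"jaw": 1},
])

```text
t: 9.93
tool_pos: [0.4911, 0.0365, 0.094]
tool_rot: [0.094, -3.138, 0.001]
contact_force: [1.7, -0.2, -8.6]
opening: 0.0118
```

>>> send_rows([
  {"tx": 0,"ty": 0,"tz": 0.1,"wx": 0,"wy": 0,"wz": 0,"jaw": 1},
])

```text
t: 10.05
tool_pos: [0.4911, 0.0365, 0.0931]
tool_rot: [0.094, -3.137, 0.001]
contact_force: [0.0, -0.8, -8.6]
opening: 0.0119
```

>>> send_rows([
  {"tx": 0,"ty": 0,"tz": 0.1,"wx": 0,"wy": 0,"wz": 0,"jaw": 1},
])

```text
t: 10.18
tool_pos: [0.4911, 0.0365, 0.0921]
tool_rot: [0.093, -3.137, 0.001]
contact_force: [0.6, -0.8, -8.2]
opening: 0.0122
```

>>> send_rows([
  {"tx": 0,"ty": 0,"tz": 0.08,"wx": 0,"wy": 0,"wz": 0,"jaw": 1},
])

```text
t: 10.3
tool_pos: [0.4911, 0.0365, 0.0914]
tool_rot: [0.093, -3.137, 0.001]
contact_force: [1.3, -0.6, -5.7]
opening: 0.0122
```

>>> send_rows([
  {"tx": 0,"ty": 0,"tz": 0.06,"wx": 0,"wy": 0,"wz": 0,"jaw": 1},
])

```text
t: 10.42
tool_pos: [0.4912, 0.0365, 0.0913]
tool_rot: [0.093, -3.137, 0.001]
contact_force: [-1.5, 0.5, -4.1]
opening: 0.0124
```

```bash

python3 -c "
from station import ctrl
from h import *
go(ctrl,[.4912,.0365,.095],93.8)"
```

```text
t 10.43 pos [0.4912 0.0365 0.0913] yang 93.39 z [-3.1e-03 -6.0e-04 -1.0e+00] F [-1.5  0.5 -4.1] T [-0.1   0.13  0.04] op 0.0124 q6 -1.71
shift cm [-0.   -0.   -0.37] turn [-0.    -0.003 -0.007]
```

The force drops off at z = 0.0913, so the pin is sitting on the notch floor. I'll unload a little more and release.

>>> send_rows([
  {"tx": 0,"ty": 0,"tz": 0.05,"wx": 0,"wy": 0,"wz": 0,"jaw": 1},
])

```text
t: 10.55
tool_pos: [0.4912, 0.0365, 0.0913]
tool_rot: [0.093, -3.137, 0.001]
contact_force: [-2.3, -0.5, -2.7]
opening: 0.0124
```

>>> send_rows([
  {"tx": 0,"ty": 0,"tz": 0,"wx": 0,"wy": 0,"wz": 0,"jaw": 0.75},
  {"tx": 0,"ty": 0,"tz": 0,"wx": 0,"wy": 0,"wz": 0,"jaw": 0.6},
  {"tx": 0,"ty": 0,"tz": 0,"wx": 0,"wy": 0,"wz": 0,"jaw": 0.5},
])

```text
t: 10.92
tool_pos: [0.4943, 0.0366, 0.095]
tool_rot: [-0.093, 3.136, -0.001]
contact_force: [0.4, -0.4, -0.1]
opening: 0.0428
```

```bash
python3 look.py v9 .4911 .0365 .15 93.8
```

```text
t 11.03 pos [0.4942 0.0366 0.0948] yang 93.39 z [ 3.6e-03 -5.0e-04 -1.0e+00] F [ 0.1 -1.5  0.4] T [-0.01  0.01  0.03] op 0.0426 q6 -1.71
shift cm [ 0.29  0.01 -5.52] turn [-0.001  0.004 -0.007]
```

View pics/v9.png

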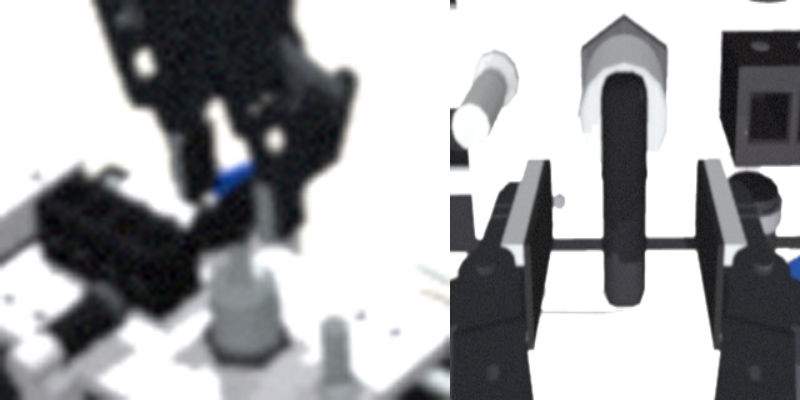

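The bar stayed raised and lies across the bed. Retreating upward and checking.

>>> send_rows([
  {"tx": 0,"ty": 0,"tz": -1,"wx": 0,"wy": 0,"wz": 0,"jaw": 0.5},
  {"tx": 0,"ty": 0,"tz": -2.5,"wx": 0,"wy": 0,"wz": 0,"jaw": 0.5},
  {"tx": 0,"ty": 0,"tz": -3,"wx": 0,"wy": 0,"wz": 0,"jaw": 0.5},
  {"tx": 0,"ty": 0,"tz": -2,"wx": 0,"wy": 0,"wz": 0,"jaw": 0.5},
  {"tx": 0,"ty": 0,"tz": 0,"wx": 0,"wy": 0,"wz": 0,"jaw": 0.5},
])

```text
t: 11.65
tool_pos: [0.4943, 0.0366, 0.185]
tool_rot: [-0.093, 3.135, -0.001]
contact_force: [0.7, -0.0, 0.2]
opening: 0.0427
```

```bash
python3 look.py v10 .4911 .0365 .18 93.8; python3 - <<'E'
from station import ctrl
from h import *
c=ctrl.camera_info('wrist')
im=cv2.imread('pics/v10_w.png')
E
```

```text
t 11.75 pos [0.4929 0.0367 0.1825] yang 93.39 z [ 1.4e-03 -2.0e-04 -1.0e+00] F [0.4 0.5 0.1] T [ 0.04 -0.02  0.04] op 0.0429 q6 -1.71
shift cm [ 0.18 -0.01  0.25] turn [-0.     0.001 -0.007]
```

View pics/v10_w.png

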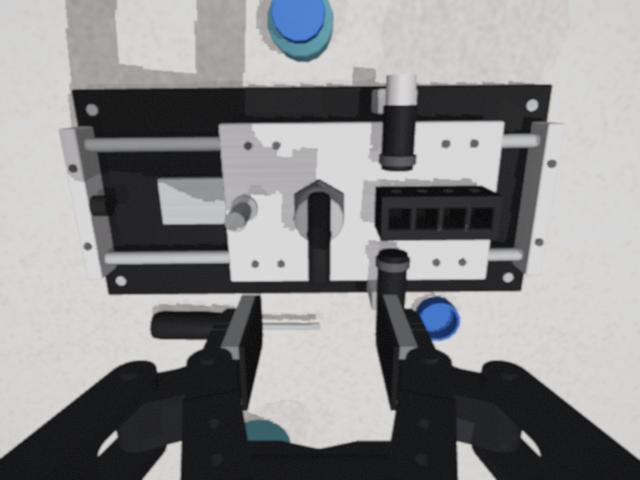

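View pics/v10.png

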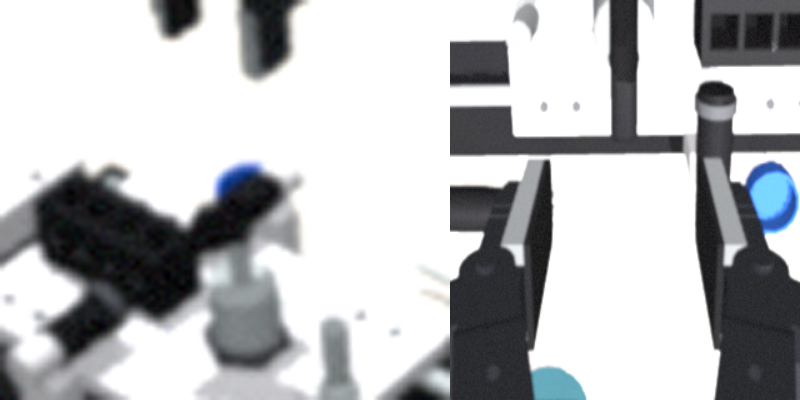

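The plunger stays retracted, with the bar across the bed at u≈318 in the wrist view and raised in the side view. Next I'll turn the jaws to the bed's x and go to the post at about (0.4946, −0.0184).

>>> send_rows([
  {"tx": 0,"ty": 0,"tz": -0.5,"wx": 0,"wy": 0,"wz": 0.18,"jaw": 0.45},
  {"tx": 0,"ty": 0,"tz": 0,"wx": 0,"wy": 0,"wz": 0.18,"jaw": 0.45},
  {"tx": 0,"ty": 0,"tz": 0,"wx": 0,"wy": 0,"wz": 0.18,"jaw": 0.45},
  {"tx": 0,"ty": 0,"tz": 0,"wx": 0,"wy": 0,"wz": 0.18,"jaw": 0.45},
  {"tx": 0,"ty": 0,"tz": 0,"wx": 0,"wy": 0,"wz": 0.18,"jaw": 0.45},
])

```text
t: 12.38
tool_pos: [0.4885, 0.037, 0.1792]
tool_rot: [-1.32, -2.838, 0.007]
contact_force: [-0.3, -0.1, -0.6]
opening: 0.0468
```

>>> send_rows([
  {"tx": 0,"ty": 0,"tz": 0,"wx": 0,"wy": 0,"wz": 0.18,"jaw": 0.45},
  {"tx": 0,"ty": 0,"tz": 0,"wx": 0,"wy": 0,"wz": 0.18,"jaw": 0.45},
  {"tx": 0,"ty": 0,"tz": 0,"wx": 0,"wy": 0,"wz": 0.18,"jaw": 0.45},
  {"tx": 0,"ty": 0,"tz": 0,"wx": 0,"wy": 0,"wz": 0.1,"jaw": 0.45},
])

```text
t: 12.88
tool_pos: [0.4846, 0.0373, 0.172]
tool_rot: [-2.166, -2.25, 0.024]
contact_force: [-0.1, -0.5, 0.1]
opening: 0.047
```

```bash

python3 -c "
from station import ctrl
from h import *
go(ctrl,[.4946,-.0184,.13],3.8)"
```

```text
t 12.88 pos [0.4846 0.0373 0.172 ] yang 2.18 z [-0.024   0.0018 -0.9997] F [-0.1 -0.5  0.1] T [0.07 0.04 0.02] op 0.047 q6 -0.11
shift cm [-5.61  0.89  4.16] turn [-0.024 -0.003 -0.028]
```

>>> send_rows([
  {"tx": -2.8,"ty": 0.5,"tz": 0,"wx": -0.024,"wy": -0.003,"wz": -0.028,"jaw": 0.45},
  {"tx": -2.8,"ty": 0.4,"tz": 1.5,"wx": 0,"wy": 0,"wz": 0,"jaw": 0.45},
  {"tx": 0,"ty": 0,"tz": 1.5,"wx": 0,"wy": 0,"wz": 0,"jaw": 0.45},
  {"tx": 0,"ty": 0,"tz": 0,"wx": 0,"wy": 0,"wz": 0,"jaw": 0.45},
])

```text
t: 13.38
tool_pos: [0.4932, -0.018, 0.1348]
tool_rot: [-2.14, -2.289, 0.007]
contact_force: [0.4, -0.6, -0.2]
opening: 0.047
```

```bash
python3 look.py v11 .4946 -.0184 .13 3.8
```

```text
t 13.47 pos [ 0.4944 -0.018   0.1367] yang 3.89 z [-0.0055  0.0016 -1.    ] F [-0.1 -0.3  0.6] T [-0.03 -0.06 -0.01] op 0.0467 q6 -0.26
shift cm [-0.04  0.02  0.67] turn [-0.005 -0.002  0.002]
```

View pics/v11_w.png

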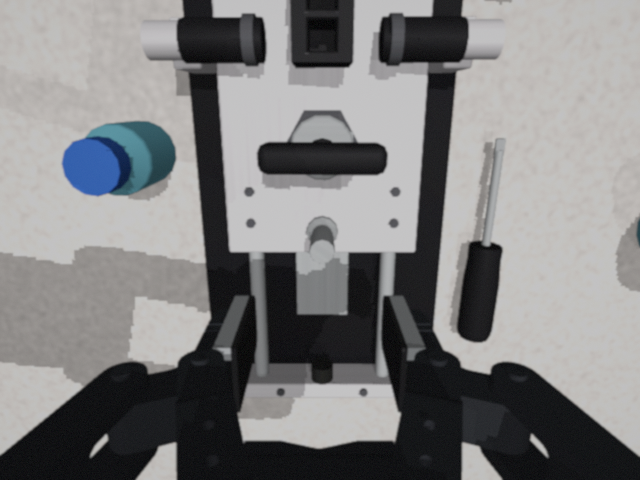

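The post top is at (321,252) and the finger mid at column 319.5, so the jaws are centred on it. Descending.

>>> send_rows([
  {"tx": 0,"ty": 0,"tz": 2.5,"wx": -0.005,"wy": -0.002,"wz": 0,"jaw": 0.45},
  {"tx": 0,"ty": 0,"tz": 2.5,"wx": 0,"wy": 0,"wz": 0,"jaw": 0.45},
  {"tx": 0,"ty": 0,"tz": 1.2,"wx": 0,"wy": 0,"wz": 0,"jaw": 0.45},
])

```text
t: 13.85
tool_pos: [0.4973, -0.0164, 0.0771]
tool_rot: [2.137, 2.294, 0.007]
contact_force: [0.4, 0.1, -0.3]
opening: 0.047
```

```bash
python3 look.py v12 .4946 -.0184 .045 3.8
```

```text
t 13.95 pos [ 0.4968 -0.0164  0.0768] yang 4.06 z [ 6.e-03 -8.e-04 -1.e+00] F [-0.3 -0.6  1. ] T [0.02 0.03 0.05] op 0.047 q6 -0.25
shift cm [-0.18 -0.25  3.18] turn [0.006 0.001 0.004]
```

View pics/v12_w.png

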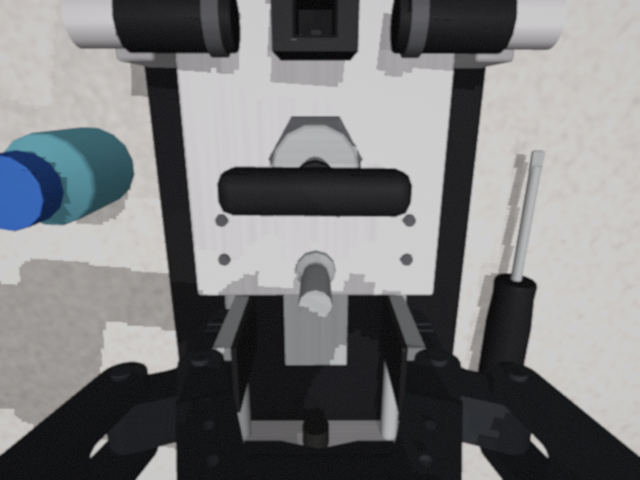

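View pics/v12.png

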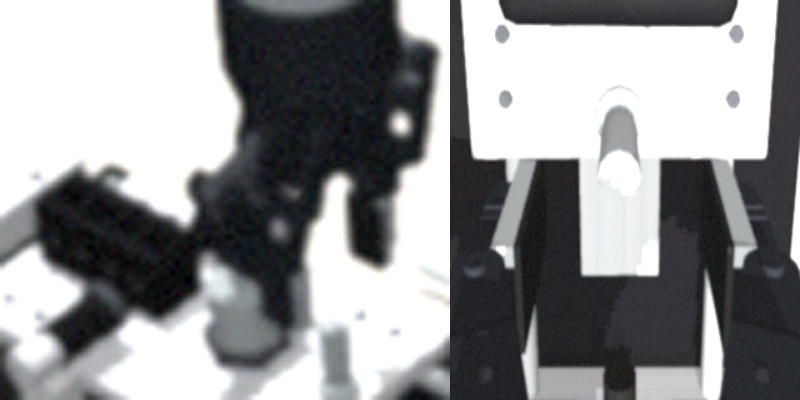

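>>> send_rows([
  {"tx": -0.18,"ty": -0.24,"tz": 0.5,"wx": 0.006,"wy": 0.001,"wz": 0.004,"jaw": 0.45},
  {"tx": 0,"ty": 0,"tz": 1.2,"wx": 0,"wy": 0,"wz": 0,"jaw": 0.45},
])

```text
t: 14.2
tool_pos: [0.4968, -0.0187, 0.0621]
tool_rot: [2.143, 2.291, 0.004]
contact_force: [0.1, -0.3, 0.6]
opening: 0.0466
```

```bash

python3 -c "
from station import ctrl
from h import *
go(ctrl,[.4946,-.0184,.045],3.8)"
```

```text
t 14.2 pos [ 0.4968 -0.0187  0.0621] yang 3.84 z [ 0.0051 -0.0012 -1.    ] F [ 0.1 -0.3  0.6] T [0.04 0.02 0.05] op 0.0466 q6 -0.25
shift cm [ 0.04 -0.23  1.71] turn [0.005 0.001 0.001]
```

>>> send_rows([
  {"tx": 0,"ty": -0.25,"tz": 0.9,"wx": 0.006,"wy": 0.001,"wz": 0,"jaw": 0.5},
  {"tx": 0,"ty": -0.05,"tz": 0.8,"wx": 0,"wy": 0,"wz": 0,"jaw": 0.6},
  {"tx": 0,"ty": 0,"tz": 0,"wx": 0,"wy": 0,"wz": 0,"jaw": 0.65},
])

```text
t: 14.58
tool_pos: [0.4929, -0.0189, 0.043]
tool_rot: [-2.145, -2.293, 0.004]
contact_force: [0.1, 1.1, 0.8]
opening: 0.0296
```

```bash
python3 look.py v13 .4946 -.0184 .045 3.8
```

```text
t 14.68 pos [ 0.4936 -0.019   0.0439] yang 3.82 z [-1.5e-03 -5.0e-04 -1.0e+00] F [-0.7  0.3 -0.7] T [ 0.01 -0.04 -0.02] op 0.0298 q6 -0.26
shift cm [ 0.06  0.1  -0.11] turn [-0.002  0.     0.   ]
```

View pics/v13.png

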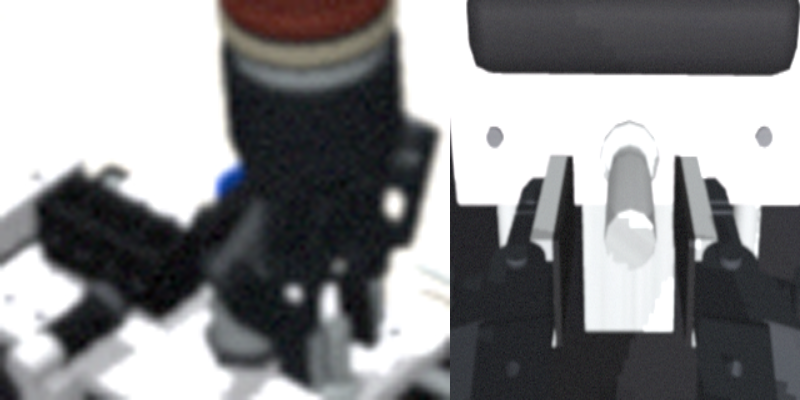

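>>> send_rows([
  {"tx": 0.05,"ty": 0.08,"tz": -0.05,"wx": -0.002,"wy": 0,"wz": 0,"jaw": 0.75},
  {"tx": 0,"ty": 0,"tz": 0,"wx": 0,"wy": 0,"wz": 0,"jaw": 0.85},
  {"tx": 0,"ty": 0,"tz": 0,"wx": 0,"wy": 0,"wz": 0,"jaw": 0.95},
], squeeze=25)

```text
t: 15.05
tool_pos: [0.4952, -0.0185, 0.0452]
tool_rot: [2.145, 2.293, 0.002]
contact_force: [1.2, 0.1, -1.1]
opening: 0.0116
```

```bash
python3 look.py v14 .4946 -.0184 .045 3.8
```

```text
t 15.15 pos [ 0.4952 -0.0185  0.0452] yang 3.82 z [ 2.3e-03 -6.0e-04 -1.0e+00] F [-0.5  0.7 -1.1] T [-0.02  0.03 -0.  ] op 0.0116 q6 -0.25
shift cm [ 0.01 -0.06  0.02] turn [0.002 0.001 0.   ]
```

View pics/v14.png

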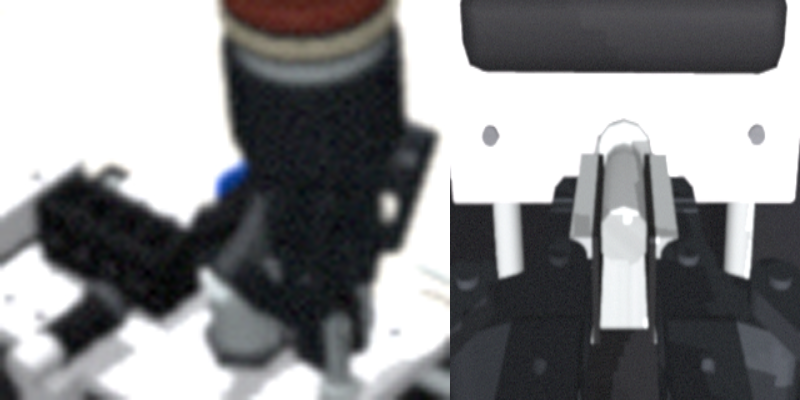

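The jaws have closed on the post at about 11.6 mm. That's a little under its 14 mm, but it's clearly between the pads. I'll start sliding gently toward bed −y.

>>> send_rows([
  {"tx": -0.3,"ty": 0,"tz": 0,"wx": 0,"wy": 0,"wz": 0,"jaw": 0.95},
  {"tx": -0.4,"ty": 0,"tz": 0,"wx": 0,"wy": 0,"wz": 0,"jaw": 0.95},
])

```text
t: 15.4
tool_pos: [0.4956, -0.0247, 0.0452]
tool_rot: [2.146, 2.294, 0.004]
contact_force: [-0.2, 3.2, -0.4]
opening: 0.0121
```

```bash
python3 look.py v15 .4946 -.0184 .045 3.8
```

```text
t 15.5 pos [ 0.4956 -0.0253  0.0452] yang 3.81 z [ 2.2e-03  7.0e-04 -1.0e+00] F [ 0.3  1.1 -0.4] T [0.25 0.01 0.02] op 0.0117 q6 -0.27
shift cm [ 0.69 -0.06  0.02] turn [ 0.002 -0.001  0.   ]
```

View pics/v15.png

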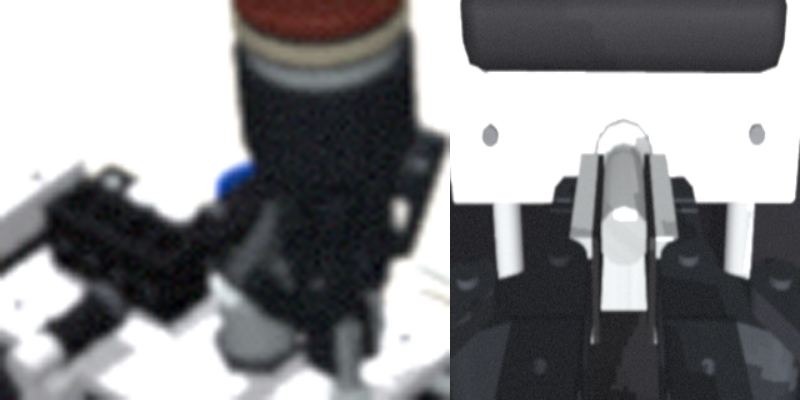

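The carriage follows with about 3 N. I'll continue at a moderate speed.

>>> send_rows([
  {"tx": -0.6,"ty": 0,"tz": 0,"wx": 0,"wy": 0,"wz": 0,"jaw": 0.95},
  {"tx": -0.7,"ty": 0,"tz": 0,"wx": 0,"wy": 0,"wz": 0,"jaw": 0.95},
  {"tx": -0.7,"ty": 0,"tz": 0,"wx": 0,"wy": 0,"wz": 0,"jaw": 0.95},
  {"tx": -0.7,"ty": 0,"tz": 0,"wx": 0,"wy": 0,"wz": 0,"jaw": 0.95},
])

```text
t: 16.0
tool_pos: [0.4976, -0.0535, 0.0452]
tool_rot: [2.146, 2.294, 0.004]
contact_force: [0.2, 1.3, 0.2]
opening: 0.0118
```

```bash
python3 -c "
from station import ctrl
from h import *
go(ctrl,[.5012,-.1083,.045],3.8)"
```

```text
t 16.0 pos [ 0.4976 -0.0535  0.0452] yang 3.83 z [ 0.0024  0.0015 -1.    ] F [0.2 1.3 0.2] T [ 0.47 -0.09 -0.03] op 0.0118 q6 -0.32
shift cm [-5.49 -0.    0.01] turn [ 0.002 -0.001  0.   ]
```

>>> send_rows([
  {"tx": -0.8,"ty": 0,"tz": 0,"wx": 0,"wy": 0,"wz": 0,"jaw": 0.95},
  {"tx": -0.8,"ty": 0,"tz": 0,"wx": 0,"wy": 0,"wz": 0,"jaw": 0.95},
  {"tx": -0.8,"ty": 0,"tz": 0,"wx": 0,"wy": 0,"wz": 0,"jaw": 0.95},
  {"tx": -0.8,"ty": 0,"tz": 0,"wx": 0,"wy": 0,"wz": 0,"jaw": 0.95},
])

```text
t: 16.5
tool_pos: [0.4999, -0.0879, 0.0452]
tool_rot: [2.146, 2.293, 0.005]
contact_force: [1.2, 3.0, 0.3]
opening: 0.0118
```

```bash
python3 look.py v16 .5012 -.1083 .045 3.8
```

```text
t 16.6 pos [ 0.5    -0.089   0.0452] yang 3.78 z [ 0.0029 -0.001  -1.    ] F [ 1.2 -2.2 -1.5] T [-0.38 -0.13  0.01] op 0.0118 q6 -0.39
shift cm [-1.93 -0.01  0.02] turn [ 0.003  0.001 -0.   ]
```

View pics/v16_w.png

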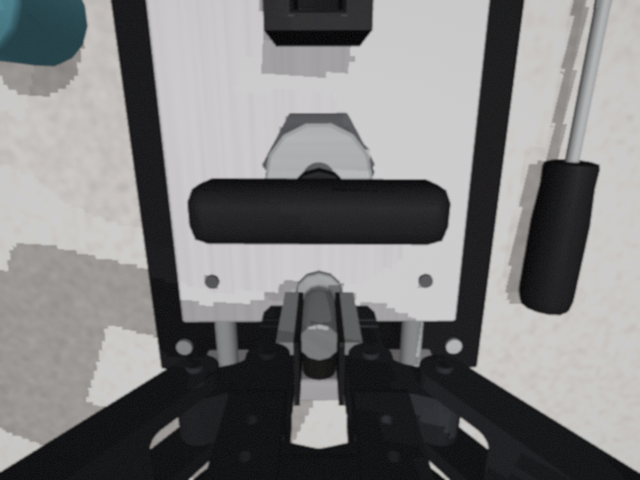

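About 19 mm is left. Slowing down.

>>> send_rows([
  {"tx": -0.4,"ty": 0,"tz": 0,"wx": 0,"wy": 0,"wz": 0,"jaw": 0.95},
  {"tx": -0.4,"ty": 0,"tz": 0,"wx": 0,"wy": 0,"wz": 0,"jaw": 0.95},
  {"tx": -0.3,"ty": 0,"tz": 0,"wx": 0,"wy": 0,"wz": 0,"jaw": 0.95},
])

```text
t: 16.98
tool_pos: [0.5008, -0.0999, 0.0452]
tool_rot: [2.146, 2.292, 0.004]
contact_force: [1.0, 3.0, -0.3]
opening: 0.0118
```

>>> send_rows([
  {"tx": -0.2,"ty": 0,"tz": 0,"wx": 0,"wy": 0,"wz": 0,"jaw": 0.95},
  {"tx": -0.2,"ty": 0,"tz": 0,"wx": 0,"wy": 0,"wz": 0,"jaw": 0.95},
])

```text
t: 17.23
tool_pos: [0.5011, -0.104, 0.0452]
tool_rot: [2.146, 2.293, 0.004]
contact_force: [0.9, 3.3, -0.6]
opening: 0.0118
```

>>> send_rows([
  {"tx": -0.15,"ty": 0,"tz": 0,"wx": 0,"wy": 0,"wz": 0,"jaw": 0.95},
])

```text
t: 17.35
tool_pos: [0.5012, -0.1055, 0.0452]
tool_rot: [2.146, 2.293, 0.004]
contact_force: [0.8, 2.4, -0.3]
opening: 0.0114
```

>>> send_rows([
  {"tx": -0.15,"ty": 0,"tz": 0,"wx": 0,"wy": 0,"wz": 0,"jaw": 0.95},
])

```text
t: 17.48
tool_pos: [0.5013, -0.1071, 0.0452]
tool_rot: [2.146, 2.293, 0.004]
contact_force: [0.6, 2.0, 0.4]
opening: 0.0115
```

>>> send_rows([
  {"tx": -0.1,"ty": 0,"tz": 0,"wx": 0,"wy": 0,"wz": 0,"jaw": 0.95},
])

```text
t: 17.6
tool_pos: [0.5014, -0.1082, 0.0452]
tool_rot: [2.146, 2.293, 0.004]
contact_force: [1.5, 2.8, -0.5]
opening: 0.012
```

>>> send_rows([
  {"tx": -0.1,"ty": 0,"tz": 0,"wx": 0,"wy": 0,"wz": 0,"jaw": 0.95},
])

```text
t: 17.73
tool_pos: [0.5014, -0.1083, 0.0452]
tool_rot: [-2.147, -2.293, -0.006]
contact_force: [0.8, 7.6, 1.2]
opening: 0.012
```

>>> send_rows([
  {"tx": -0.1,"ty": 0,"tz": 0,"wx": 0,"wy": 0,"wz": 0,"jaw": 0.95},
])

```text
t: 17.85
tool_pos: [0.5013, -0.1082, 0.0452]
tool_rot: [-2.146, -2.292, -0.009]
contact_force: [0.2, 7.2, 1.2]
opening: 0.012
```

The stop is reached: y stays at −0.1083, or 90 mm of travel, and the force levels at about 7.5 N, of which about 5 N is on the stop. I'll unload and release.

>>> send_rows([
  {"tx": 0,"ty": 0,"tz": 0,"wx": 0,"wy": 0,"wz": 0,"jaw": 0.95},
])

```text
t: 17.98
tool_pos: [0.5014, -0.1082, 0.0452]
tool_rot: [-2.145, -2.292, -0.009]
contact_force: [0.3, 1.6, -1.4]
opening: 0.0118
```

>>> send_rows([
  {"tx": 0,"ty": 0,"tz": 0,"wx": 0,"wy": 0,"wz": 0,"jaw": 0.8},
  {"tx": 0,"ty": 0,"tz": 0,"wx": 0,"wy": 0,"wz": 0,"jaw": 0.6},
  {"tx": 0,"ty": 0,"tz": 0,"wx": 0,"wy": 0,"wz": 0,"jaw": 0.5},
])

```text
t: 18.35
tool_pos: [0.5012, -0.1098, 0.0454]
tool_rot: [-2.147, -2.294, -0.005]
contact_force: [-0.3, 0.5, 0.9]
opening: 0.043
```

```bash
python3 look.py v17 .5012 -.1083 .045 3.8
```

```text
t 18.45 pos [ 0.5012 -0.1097  0.0454] yang 3.8 z [ 0.002   0.0024 -1.    ] F [ 0.5  0.  -0. ] T [-0.01  0.03 -0.01] op 0.0425 q6 -0.43
shift cm [0.14 0.01 0.04] turn [ 0.002 -0.002 -0.   ]
```

View pics/v17_w.png

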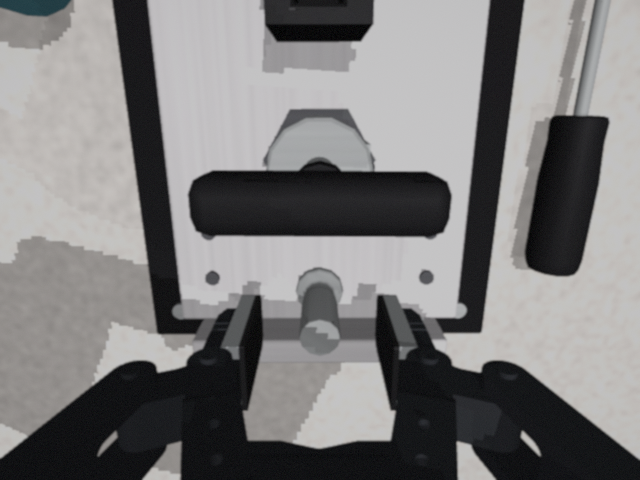

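The post is free between the open fingers at (319,335), and the carriage is at the end block. Retreating straight up.

>>> send_rows([
  {"tx": 0,"ty": 0,"tz": -2,"wx": 0,"wy": 0,"wz": 0,"jaw": 0.5},
  {"tx": 0,"ty": 0,"tz": -3,"wx": 0,"wy": 0,"wz": 0,"jaw": 0.5},
  {"tx": 0,"ty": 0,"tz": -4,"wx": 0,"wy": 0,"wz": 0,"jaw": 0.5},
  {"tx": 0,"ty": 0,"tz": -5,"wx": 0,"wy": 0,"wz": 0,"jaw": 0.5},
  {"tx": 0,"ty": 0,"tz": -5,"wx": 0,"wy": 0,"wz": 0,"jaw": 0.5},
])

```text
t: 19.08
tool_pos: [0.4973, -0.1095, 0.2344]
tool_rot: [-2.139, -2.285, 0.004]
contact_force: [-0.0, -0.7, 0.9]
opening: 0.043
```

>>> send_rows([
  {"tx": -4,"ty": 0,"tz": -3,"wx": 0,"wy": 0,"wz": 0,"jaw": 0.3},
  {"tx": -4,"ty": 0,"tz": 0,"wx": 0,"wy": 0,"wz": 0,"jaw": 0.3},
  {"tx": -4,"ty": 0,"tz": 0,"wx": 0,"wy": 0,"wz": 0,"jaw": 0.3},
  {"tx": -4,"ty": 0,"tz": 0,"wx": 0,"wy": 0,"wz": 0,"jaw": 0.3},
  {"tx": 0,"ty": 0,"tz": 0,"wx": 0,"wy": 0,"wz": 0,"jaw": 0.3},
])

```text
t: 19.7
tool_pos: [0.5111, -0.2752, 0.2729]
tool_rot: [2.143, 2.294, 0.001]
contact_force: [0.1, 0.5, -0.3]
opening: 0.0596
```

```bash
python3 look.py v18 .5012 -.1083 .045 3.8; python3 - <<'E'
from station import ctrl
from h import *
im=ctrl.get_image('top')[:,:,::-1]; cv2.imwrite('pics/top18.png',im)
a=cv2.resize(im[235:355,225:400],None,fx=4.5,fy=4.5,interpolation=cv2.INTER_CUBIC); cv2.imwrite('pics/top18z.png',a)
s=cv2.imread('pics/v18_s.png')[210:345,175:365]; cv2.imwrite('pics/s18z.png',cv2.resize(s,None,fx=4.2,fy=4.2,interpolation=cv2.INTER_CUBIC))
E
```

```text
t 19.8 pos [ 0.5113 -0.273   0.2731] yang 4.02 z [ 2.3e-03 -7.0e-04 -1.0e+00] F [-0.4  0.8 -0.2] T [-0.03 -0.05  0.  ] op 0.0597 q6 -0.69
shift cm [16.52  0.1  22.79] turn [0.002 0.001 0.004]
```

View pics/top18z.png

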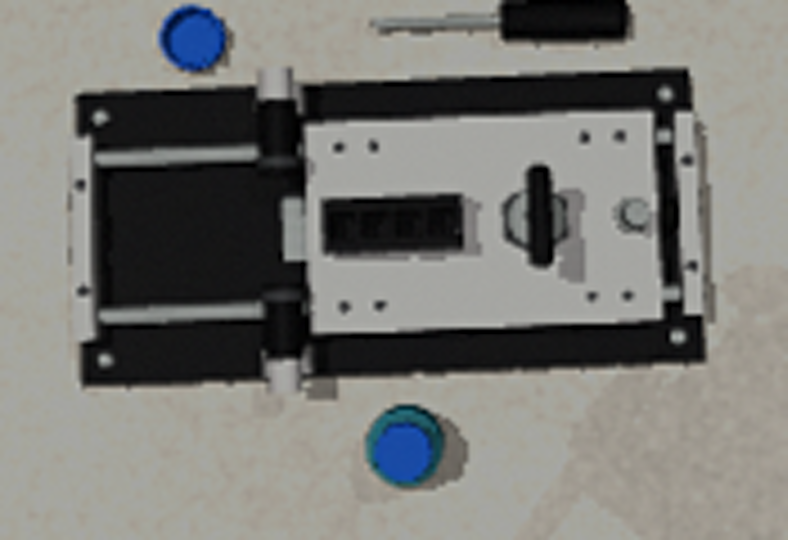

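View pics/s18z.png

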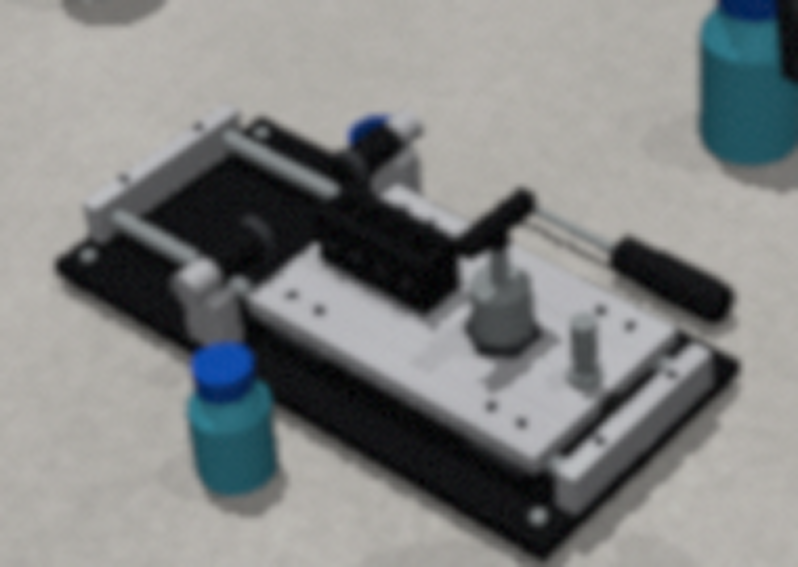

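```bash
python3 - <<'E'
from station import ctrl
from h import *
t=ctrl.camera_info('top')
u=lambda x,y:(225+x/4.5,235+y/4.5)
a=onz(t,*u(474,221),.086); b=onz(t,*u(635,216),.086); print('travel by post mm',np.linalg.norm(b-a)*1000)
a=onz(t,*u(500,220),.046); b=onz(t,*u(659,215),.046); print('by plate edge mm',np.linalg.norm(b-a)*1000)
ctrl.finish_job()
E
```

```text
travel by post mm 88.47606053217314
by plate edge mm 90.37076297954802
the job is handed in; nothing more can be done
```

I retracted the plunger, parked it in the rest notch, then slid the carriage to its end stop. The job was handed in at about 20 s with the arm clear of everything; no verdict was reported.

- **Plunger:** I drew it up about 15 mm until the force jumped from about 10 N to 17.5 N at the stop. Then I backed off about 1 mm, twisted about 60° counter-clockwise with almost no torque, and lowered it until the notch took the load. In the pictures after release it stays up by itself, with the T-bar across the bed.
- **Carriage:** I pinched the post and slid it with about 3 N until it stopped moving. That put roughly 5 N on the stop, and then I let go.
- **Final checks:** Travel was 90 mm by the arm, and 88.5 and 90.4 mm by two picture measurements, which agree within a pixel or so. In the last top and side pictures the small bottle, cap, screwdriver and lens barrels look where they were. I did not compare the objects farther away in detail.

**Disagreements with the given data:**
- The fingertips ended about 17–20 mm behind the reported TCP, not 11 mm ahead of it. I set the grasp heights from the pictures.
- The jaws read 12.2 mm on the 13 mm bar and 11.7 mm on the 14 mm post, though both grips held.
- The arm drifted a few millimetres when holding still. When I released the bar it sprang about 3 mm sideways and 4 mm up.

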